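# Unbox a circuit module and hold it up to the inspection camera

## Robot

A 6-joint arm with a two-finger parallel gripper is mounted at the origin on the work surface. World frame = base frame: x ahead of the robot, y to its left, z up, the work surface at z = 0. Lengths are in mm, angles in rad, forces in N, time in s.
With the tool pointing down it reaches from about 400 to 925 mm from the base axis. Payload 12.5 kg.
Tool frame: the origin (TCP) lies at the very end of the fingers, on their centre line; the grasp point (between the pads) lies 19 mm behind it (env.grip_point_offset is the distance from the TCP to the grasp point, in mm); z points along the fingers, y is the direction in which the jaws open and shut (so a half turn about z gives the same grasp; the last joint's range is limited). The gripper opens to 95 mm and grips with 3 to 60 N. Pads are 20 mm wide; open, the fingers measure 119 mm over their backs; the gripper's body (75 mm by 180 mm) begins 59 mm behind the grasp point.
Start: joints at [1.11, 0.491, 1.559, -0, 1.092, -0.106], TCP at [217.111, 586.097, 214.661] pointing down, gripper open.
Joint ranges: [-3.1, 3.1], [-0.84, 2.19], [0.05, 2.79], [-1.13, 4.28], [0.06, 2.93], [-2.69, 2.69]. Speed limits (rad/s): [2.22, 2.22, 2.79, 3.14, 3.14, 3.14].

## Interface

Orientations are given as [roll, pitch, yaw] about the fixed x, y, z axes, in that order (R = Rz(yaw) Ry(pitch) Rx(roll)).
In Python, from cell import env gives the robot as it stands.
- The arm moves only by the tool drive_tool, never from a script. Its argument "commands" is a list of rows, each an object of numbers: "dx", "dy", "dz": the shift along the world's x, y, z in mm; "yaw": the turn about the world's z in degrees. In form: [{"dx": .., "dy": .., "dz": .., "yaw": ..}, ...]. A call has 1 to 5 rows; each row shifts and turns the commanded pose from where the row before left it; what a row does not reach is not made up. A row lasts 1/12 s, in which the tool goes at most 41.7 mm and 7.16 degrees, less where a joint would pass 70% of its speed; a pose out of reach is approached as far as the arm can. A call with a gripper value outside its range is refused whole. "grip" is the opening, from 0 (shut) to 1 (fully open), set as the call begins (left out, the last holds). The fingers move at their own pace and stop on an object; the grip force is fixed at half the most. Time passes only in rows, so rows that do not move let the fingers close. It gives the time, the measured TCP pose, the force and the opening at its end, in the units of the state.
- env.state(): the state, without advancing time (a new reading comes with each control period).
- env.read_camera(name): name is "scene" or "side" or "wrist"; returns the picture (480x640x3 uint8, red, green, blue); there is no depth.
- env.calibration(name): a dict with "intrinsics" (3x3 intrinsics, pixels), "rvec" (rotation vector, rad) and "tvec" (3), from world to camera coordinates, as OpenCV has them. Camera axes: x right, y down, z forward; pixel columns grow to the right and rows downward; lengths in mm; the calibration is good to about 2 mm. The wrist camera is an equidistant fisheye: a pixel r from the principal point sees the ray r / f radians off the axis. A picture is of the moment at which its call begins: read the wrist's pose just before it. calibration takes no time and is no camera call; for the wrist camera it gives the pose at the moment of the call.
- env.job_done(): hands the job in, once; it reports no verdict.
Trained networks look in the newest picture that a camera, given by its name, has taken for a name from the list of things; names that differ only in an ending like _2 or _b are one class to them, and where a whole thing is asked for, a point or a joint stands for the part that bears it (a point fixed in the world has none). Each returns a list of dicts, best first, with "conf" (0 to 1); they miss things now and then, are a little off and sometimes report something else, mostly with a low value. They report only what shows in the picture. A call takes as long as a camera call. They do not tell look-alikes from the thing itself.
- env.trace(query, camera): "pixels" (480x640 bool, what is visible of it) and "pixel" ([column, row] in pixels, amid what is visible of it).
- env.place_of(query, camera): "pixel" ([column, row] in pixels: a listed point, or the origin of a listed thing).
The state is a dict: "t": time; "joints": joint angles; "qvel": joint speeds; "tau": joint torques, N m; "eef_pos": TCP position; "tcp_rot": TCP orientation; "ft_force": force on the tool from outside, world axes, zero at the start; "moment": the same for the moment, N m; "opening": opening from 0.0 (shut) to 1.0 (fully open).
Only numpy, scipy, OpenCV 4.12 (cv2) and the standard library are available. Lean on these libraries where they do the work, as an engineer would, in place of code of your own. Each camera call takes 0.05 s, during which the arm holds its last target.

## Task

Fold both flaps of the small carton right back, well past upright, then lift the green-board module out (the aluminium bar along its top is there to grip) and hold it up in front of the inspection camera: middle of its component side 120 mm from the lens on the lens axis, right way up, component side square to the lens (the camera looks obliquely down, so lean the module back to match). Leave the red-board module in the carton, do not touch the camera or its stand, and do not disturb the other things on the bench. Finish while still holding the module there, steady: do not put it down or let go.

Things in the scene. Friction and masses are not known exactly. Their poses are not given: they have to be found in the camera images.
- carton: Brown open-topped carton, fixed, 158 (x) x 178 (y) x 98 mm high, walls and floor 4 mm. Origin: centre of its underside. A black rigid insert, top 49 mm above the bench, has two pockets 20 (x) x 66 mm (y) down to the floor, at x = 0, y = +44 and -44 mm; a module stands in each (which in which changes). Flap hinges: rims at y = +88 (left), -88 mm (right).
- flap_left (a joint): Left (+y of the carton) flap of the carton: brown board 150 mm along the carton's x, 60 mm from hinge to free edge, 4 mm thick, hinged on the +y wall. Value: angle in rad, 0 = shut, level over the contents; 1.57 = upright; 2.4 = stop, folded outwards. Starts half raised. Light (30 g), slightly stiff hinge: stays where left; under 1 N at the edge moves it.
- flap_left_hinge (a point): Middle of the left flap's hinge line, in the flap's underside, 98 mm above the bench.
- flap_left_edge (a point): Middle of the left flap's free edge, 60 mm from the hinge line.
- flap_right (a joint): Right (-y of the carton) flap of the carton: brown board 150 mm along the carton's x, 60 mm from hinge to free edge, 4 mm thick, hinged on the -y wall. Value: angle in rad, 0 = shut, level over the contents; 1.57 = upright; 2.4 = stop, folded outwards. Starts half raised. Light (30 g), slightly stiff hinge: stays where left; under 1 N at the edge moves it.
- flap_right_hinge (a point): Middle of the right flap's hinge line, in the flap's underside, 98 mm above the bench.
- flap_right_edge (a point): Middle of the right flap's free edge, 60 mm from the hinge line.
- module: Upright green-board module, 60 wide (y), 86 mm tall (z), 105-195 g. Lower 58 mm: board with parts, 16 mm thick (x = -8 to 8); blue, black, white components on its +x side, aluminium plate behind. Top 28 mm: aluminium bar 14 thick (x), 60 mm wide, to grip, green stripe on top. Origin: centre of underside. Stands on the carton floor, 4 mm up, 2-3 mm loose, component side to the carton's +x.
- module_face (a point): Middle of the green module's component side: x = +8, y = 0, z = 33 mm in the module's frame.
- spare: The other module, same shape and size and axes, but with a red board and a red stripe on top: stays in its pocket.
- camera: Camera and its fixed stand, not to be touched. Origin: the point of the bench straight below the lens. Dark base plate 130 x 130 x 14 mm centred 110 mm to +x of it, steel column 22 mm thick and 396 mm high at 145 mm. The camera is clamped to the column at a height that changes: lens 250 to 300 mm above the bench, looking to -x of this frame and 25 degrees down.
- lens (a point): Centre of the lens front: black barrel 40 mm across in a white ring light 68 mm across, grey housing behind, to 113 mm behind the lens front. Axes turn with the camera: -x is the viewing direction (25 degrees below level), +x points back into the camera, y is level, z up across the picture.
- focus (a point): The point on the lens axis 120 mm in front of the lens, where the middle of the component side belongs. Same axes as lens: the module is square when its x, y and z lie along these x, y and z.
- spool: Solder spool, silvery, 54 mm across, 46 mm high, standing. Origin: centre of its underside. Bystander.
- tape: Roll of cream tape, 90 mm across, 48 mm high, lying flat. Origin: centre of its underside. Bystander.
- core: Brown cardboard tube, 84 mm across, 85 mm high, standing. Origin: centre of its underside. Bystander.
- driver: Screwdriver lying on the bench, about 200 mm long, in front of the robot. Bystander.
- meter: Yellow multimeter, 160 x 80 x 35 mm, lying on the bench, left of the robot. Origin: centre of its underside. Bystander.
Mind the look-alikes: they are no part of the job. Leave any white look-alike of the carton alone.

How it is judged (in metres and radians):
On the way, in this order (a step that is already met when the one before it is completed fails the run):
1. both carton flaps folded back past upright (each over 1.75 rad) (value of joint each of flap_left, flap_right above 1.75 rad), for 0.2 s.
2. the green module held in the fingers, clear above the carton (height (world z) of module above 0.115 m and contact force between the fingers and module above 2 N), for 0.2 s.
At the end, for the whole second after the job is handed in: Green module held still, over 120 mm up, touching only the fingers; middle of its component side within 15 mm of the focus point, facing the lens, upright, x and y within 0.2 rad of the lens axes; flaps over 1.75 rad; red module within 30 mm and bystanders within 40 mm of their starts (all of step 1 and distance between module_face and focus below 0.015 m and angle between the x axis of module and the x axis of lens, either way round below 0.2 rad and angle between the y axis of module and the y axis of lens, either way round below 0.2 rad and x of lens in the frame of module above 0.08 m and angle between module's own z axis and vertical below 0.8 rad and height (world z) of module above 0.12 m and contact force between the fingers and module above 2 N and contact force between module and carton below 0.1 N and contact force between module and camera below 0.1 N and linear speed of module below 0.02 m/s and angular speed of module below 0.15 rad/s and distance of each of spool, tape, core, driver, meter from where it was at the start of the episode below 0.04 m and distance of spare from where it was at the start of the episode below 0.03 m); the arm keeps its last pose, push and grip.
It fails at once if the camera or its stand is touched by the robot or the module (over 1 N) (contact force between any of the arm, the fingers, module and camera above 1 N).
It fails at once if the red module is taken out of its pocket (moved over 30 mm) (distance of spare from where it was at the start of the episode above 0.03 m).
It fails at once if a bystander is pushed over 40 mm away (distance of any of spool, tape, core, driver, meter from where it was at the start of the episode above 0.04 m).
It also fails if it takes over 64 s, if anything falls off the work surface, if the arm or the gripper's body presses on something with over 40 N, if the wrist force passes 120 N, or if a joint passes its speed limit or range.

## Working session

There is one attempt and no reset: what is moved stays moved. The work goes in short steps, Python scripts to look and compute and a tool call to move; the robot and the scene stay as the last step left them, time stands still between calls to the robot, and variables do not carry over. Pictures are saved under pics/ and viewed, and the job is handed in when it is done.

Besides the shell and the picture viewer there is one more tool, called after "Request:" by a JSON object that holds its "method" and its "body", one argument or row to a line. drive_tool: Moves the arm, as the interface text tells. Its arguments: {"type":"object","properties":{"commands":{"type":"array"},"grip":{"type":"number"}},"required":["commands"]}

```bash
ls; mkdir -p pics; cat > h.py <<'E'
import numpy as np, cv2
from cell import env
def shot(cam,name):
    im=env.read_camera(cam); cv2.imwrite(f'pics/{name}.png',im[:,:,::-1]); return im
E
python3 - <<'E'
from h import *
s=env.state(); print(s)
for c in ['scene','side','wrist']:
    cal=env.calibration(c)
    shot(c,'a_'+c); 
    R=cv2.Rodrigues(np.array(cal['rvec'],float))[0]; print(c,np.round(cal['intrinsics'],1).tolist(),'pos',np.round(-R.T@np.array(cal['tvec'],float).ravel()),'fwd',np.round(R[2],2))
E
```

```text
pics
{'t': 0.0, 'joints': array([ 1.11041067e+00,  4.91523499e-01,  1.55946103e+00,  1.76260864e-07,
        1.09168689e+00, -1.05588068e-01]), 'qvel': array([ 0.0004179 ,  0.00022994, -0.00098506, -0.00067107,  0.0016496 ,
        0.00087466]), 'tau': array([-1.78026898e-03, -6.12633491e+01, -2.58178550e+01,  6.91634906e-02,
        4.82917868e-02, -1.07753444e-04]), 'eef_pos': array([216.9867164 , 585.86110546, 214.08016336]), 'tcp_rot': array([-3.14051992e+00, -1.13848209e-04,  2.78679492e+00]), 'ft_force': array([ 1.35075209, -0.27459796,  0.26525341]), 'moment': array([ 0.00432389, -0.04709693, -0.03679771]), 'opening': 0.9994493190645001}
scene [[616.8, 0.0, 313.6], [0.0, 616.8, 235.1], [0.0, 0.0, 1.0]] pos [ 975.  518. 1201.] fwd [-0.39 -0.36 -0.85]
side [[461.8, 0.0, 317.3], [0.0, 461.8, 241.6], [0.0, 0.0, 1.0]] pos [ -62. -453.  872.] fwd [ 0.55  0.49 -0.68]
wrist [[371.6, 0.0, 319.4], [0.0, 371.6, 239.5], [0.0, 0.0, 1.0]] pos [140. 615. 384.] fwd [ 0.27 -0.1  -0.96]
```

View pics/a_scene.png

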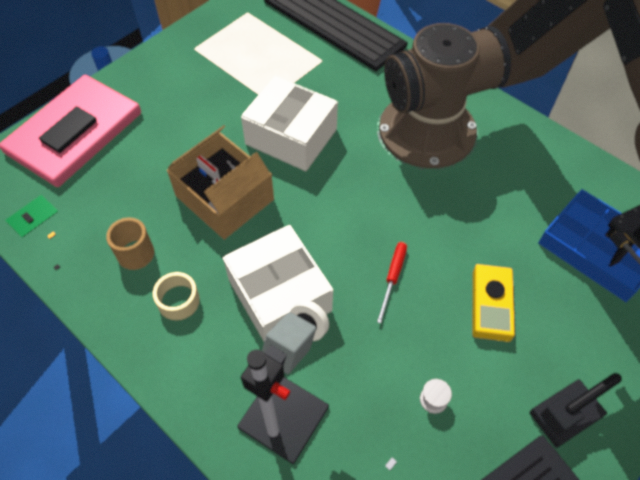

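View pics/a_side.png

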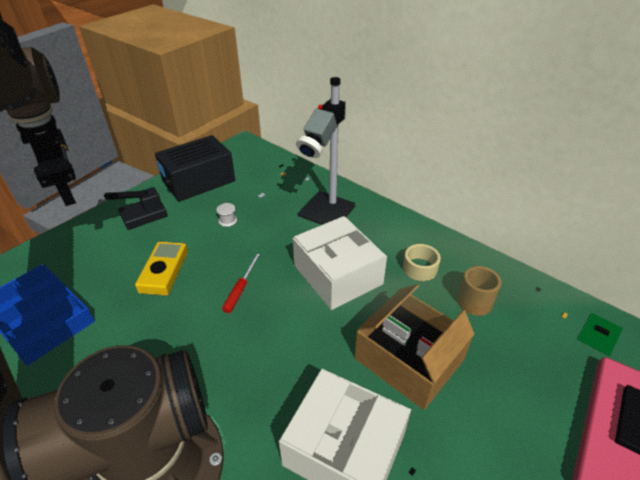

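View pics/a_wrist.png

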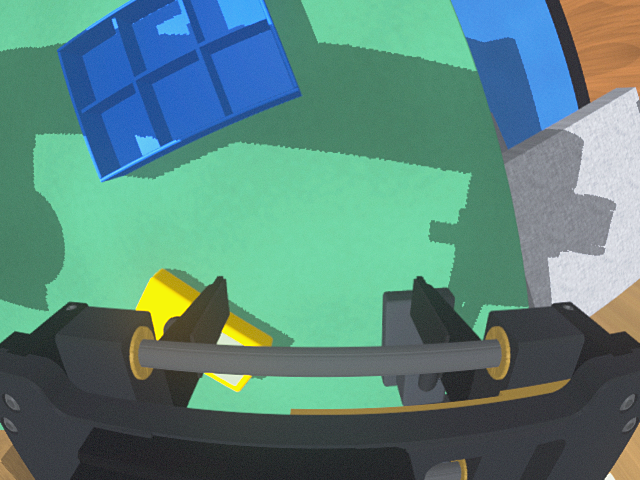

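```bash
cat >> h.py <<'E'
def proj(cam,P,cal=None):
    cal=cal or env.calibration(cam)
    P=np.atleast_2d(P).astype(float)
    R=cv2.Rodrigues(np.array(cal['rvec'],float))[0]; t=np.array(cal['tvec'],float).ravel(); K=np.array(cal['intrinsics'],float)
    C=P@R.T+t
    if cam=='wrist':
        r=np.hypot(C[:,0],C[:,1]); th=np.arctan2(r,C[:,2]); u=C[:,:2]/np.maximum(r,1e-9)[:,None]*th[:,None]
    else: u=C[:,:2]/C[:,2:]
    return u*[K[0,0],K[1,1]]+K[:2,2]
def ray(cam,px,cal=None):
    cal=cal or env.calibration(cam)
    R=cv2.Rodrigues(np.array(cal['rvec'],float))[0]; t=np.array(cal['tvec'],float).ravel(); K=np.array(cal['intrinsics'],float)
    n=(np.array(px,float)-K[:2,2])/[K[0,0],K[1,1]]
    if cam=='wrist':
        th=np.hypot(*n); d=np.array([*(n/max(th,1e-9)*np.sin(th)),np.cos(th)])
    else: d=np.array([*n,1.])
    d=R.T@d; return -R.T@t, d/np.linalg.norm(d)
def onz(cam,px,z,cal=None):
    o,d=ray(cam,px,cal); return o+d*(z-o[2])/d[2]
E
python3 - <<'E'
from h import *
for c in ['scene','side','wrist']:
    env.read_camera(c)
    for q in ['carton','flap_left_hinge','flap_left_edge','flap_right_hinge','flap_right_edge','module','module_face','spare','camera','lens','spool','tape','core','driver','meter']:
        r=env.place_of(q,c)
        print(c,q,[(np.round(x['pixel']).tolist(),round(x['conf'],2)) for x in r[:3]])
print(env.state()['t'])
E
```

```text
scene carton [([223.0, 197.0], 0.68), ([295.0, 136.0], 0.67), ([280.0, 295.0], 0.64)]
scene flap_left_hinge [([299.0, 306.0], 0.71), ([244.0, 194.0], 0.68), ([320.0, 123.0], 0.59)]
scene flap_left_edge [([300.0, 112.0], 0.92), ([228.0, 172.0], 0.87), ([282.0, 283.0], 0.64)]
scene flap_right_hinge [([258.0, 242.0], 0.93), ([492.0, 305.0], 0.59), ([256.0, 95.0], 0.56)]
scene flap_right_edge [([279.0, 102.0], 0.92), ([196.0, 141.0], 0.77), ([272.0, 264.0], 0.58)]
scene module [([488.0, 307.0], 0.63)]
scene module_face [([215.0, 187.0], 0.5), ([492.0, 308.0], 0.48)]
scene spare [([212.0, 184.0], 0.83), ([432.0, 403.0], 0.72), ([312.0, 315.0], 0.25)]
scene camera [([242.0, 192.0], 0.58)]
scene lens [([313.0, 314.0], 0.95), ([178.0, 302.0], 0.71)]
scene spool [([432.0, 402.0], 0.81)]
scene tape [([179.0, 302.0], 0.63)]
scene core [([134.0, 250.0], 0.8), ([194.0, 148.0], 0.62)]
scene driver [([391.0, 285.0], 0.77)]
scene meter [([490.0, 307.0], 0.71)]
side carton [([344.0, 447.0], 0.92), ([336.0, 272.0], 0.88), ([398.0, 307.0], 0.7)]
side flap_left_hinge [([304.0, 406.0], 0.96), ([379.0, 31
[... 303 characters left out ...]
 [([392.0, 347.0], 0.69)]
side module_face [([395.0, 335.0], 0.71)]
side spare []
side camera [([307.0, 234.0], 0.71)]
side lens [([307.0, 153.0], 0.94)]
side spool [([228.0, 221.0], 0.9), ([162.0, 271.0], 0.44)]
side tape [([422.0, 270.0], 0.58)]
side core [([473.0, 303.0], 0.94)]
side driver [([244.0, 284.0], 0.87), ([411.0, 359.0], 0.57), ([397.0, 305.0], 0.42)]
side meter [([163.0, 270.0], 0.57)]
wrist carton [([25.0, 457.0], 0.7)]
wrist flap_left_hinge []
wrist flap_left_edge []
wrist flap_right_hinge []
wrist flap_right_edge []
wrist module []
wrist module_face []
wrist spare []
wrist camera []
wrist lens []
wrist spool []
wrist tape []
wrist core []
wrist driver []
wrist meter []
2.55
```

```bash
python3 - <<'E'
from h import *
a=cv2.imread('pics/a_scene.png')[120:245,150:290]; b=cv2.imread('pics/a_side.png')[270:410,340:490]
a=cv2.resize(a,(560,500),interpolation=cv2.INTER_CUBIC); b=cv2.resize(b,(600,560),interpolation=cv2.INTER_CUBIC)
cv2.imwrite('pics/c1.png',a); cv2.imwrite('pics/c2.png',b)
c=cv2.imread('pics/a_scene.png')[290:470,220:360];cv2.imwrite('pics/c3.png',cv2.resize(c,(448,576),interpolation=cv2.INTER_CUBIC))
c=cv2.imread('pics/a_side.png')[70:230,280:370];cv2.imwrite('pics/c4.png',cv2.resize(c,(337,600),interpolation=cv2.INTER_CUBIC))
for z in (0,98): print(onz('scene',(223,190),z), onz('side',(415,350),z))
for nm,p,q in [('lens',(313,314),(307,153)),('FLe',(228,172),(399,305)),('FLh',(244,194),(379,315)),('FRe',(196,141),(443,333))]:
    o,d=ray('scene',p); o2,d2=ray('side',q)
    A=np.array([d,-d2]).T; s=np.linalg.lstsq(A,o2-o,rcond=None)[0]; x,y=o+s[0]*d,o2+s[1]*d2
    print(nm,np.round((x+y)/2,1),'gap',np.round(np.linalg.norm(x-y),1))
print('core',onz('scene',(134,250),0),onz('side',(473,303),0),'tape',onz('scene',(179,302),0),'cam',)
E
```

```text
[ 483.65031894 -244.44530249    0.        ] [ 526.04710195 -224.76077896    0.        ]
[ 523.79020525 -182.1794408    98.        ] [ 459.93975163 -250.42971325   98.        ]
lens [664.1 218.6 262.3] gap 4.0
FLe [ 501.5 -180.3  142.8] gap 2.2
FLh [ 493.9 -143.9   87.9] gap 5.4
FRe [ 493.6 -286.9  152.5] gap 7.8
core [ 734.61957568 -268.91746393    0.        ] [ 734.02105217 -258.7479742     0.        ] tape [750.46443198 -94.35662937   0.        ] cam
```

View pics/c1.png

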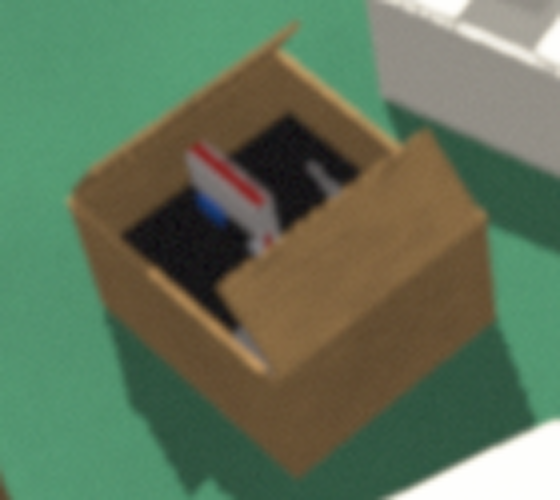

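View pics/c2.png

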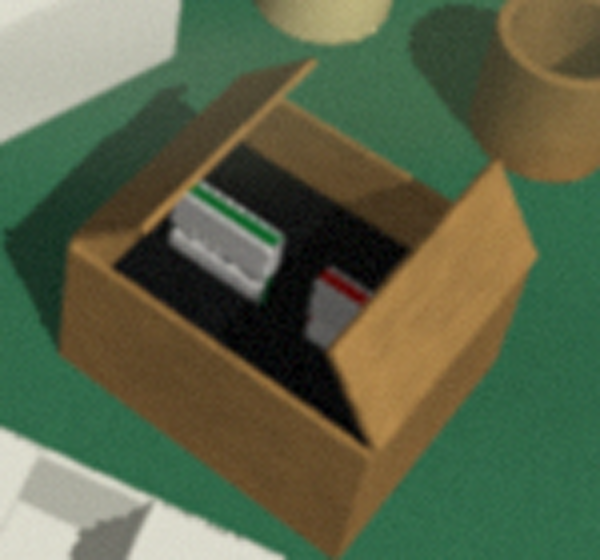

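View pics/c3.png

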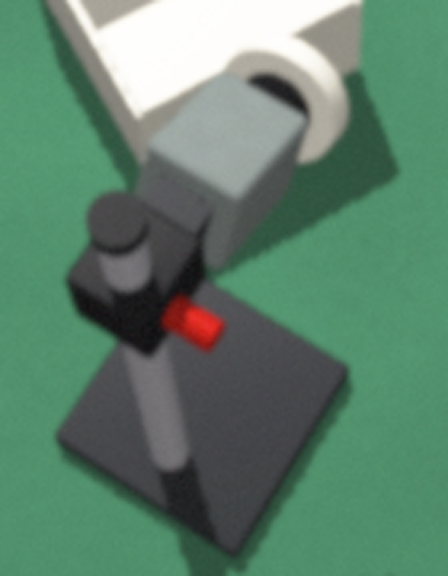

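View pics/c4.png

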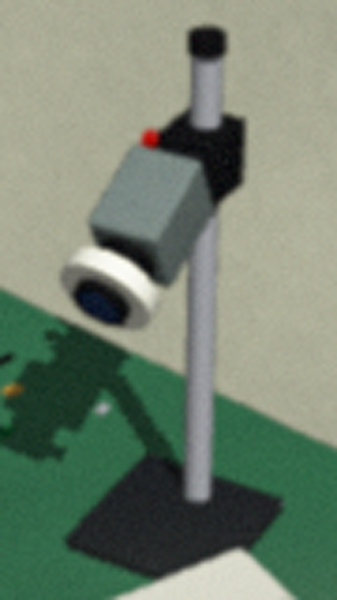

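```bash
cat > fit.py <<'E'
from h import *
from scipy.optimize import least_squares
S=lambda x,y:(x/4+150,y/4+120); D=lambda x,y:(x/4+340,y/4+270)
H=98
fix=[('scene',S(268,380),(79,89,H)),('scene',S(487,215),(-79,89,H)),('scene',S(72,200),(79,-89,H)),('scene',S(298,475),(79,89,0)),('scene',S(493,318),(-79,89,0)),('scene',S(108,312),(79,-89,0)),('scene',S(283,52),(-79,-89,H)),
('side',D(70,245),(-79,89,H)),('side',D(372,447),(-79,-89,H)),('side',D(62,352),(-79,89,0)),('side',D(335,556),(-79,-89,0)),('side',D(537,258),(79,-89,H)),('side',D(497,358),(79,-89,0))]
fl=[('scene',S(430,132),-75,1),('scene',S(220,290),75,1),('side',D(315,62),75,1),('side',D(145,232),-75,1),('side',D(335,350),-75,-1),('side',D(503,160),75,-1),('scene',S(298,25),-75,-1)]
C={c:env.calibration(c) for c in ('scene','side')}
def W(p,P):
    c,s=np.cos(p[2]),np.sin(p[2]); return np.array([p[0]+c*P[0]-s*P[1],p[1]+s*P[0]+c*P[1],P[2]])
def res(p):
    r=[]
    for cam,px,P in fix: r.append(proj(cam,W(p,P),C[cam])[0]-px)
    for cam,px,x,s in fl:
        a=p[3] if s>0 else p[4]
        P=(x,s*(88-60*np.cos(a)),98+60*np.sin(a)); r.append(proj(cam,W(p,P),C[cam])[0]-px)
    return np.array(r)
if __name__=='__main__':
    f=least_squares(lambda p:res(p).ravel(),[505,-220,0,.8,.8],loss='soft_l1')
    print(np.round(f.x,3)); print(np.round(res(f.x),1).tolist())
    p=f.x
    for n,P in [('green',(0,44,90)),('red',(0,-44,90)),('+x',(79,0,98))]: print(n,W(p,P), 'scene',proj('scene',W(p,P)),'side',proj('side',W(p,P)))
E
python3 fit.py
```

```text
[ 4.97273e+02 -2.26843e+02 -2.60000e-02  8.36000e-01  1.07000e+00]
[[0.6, 0.9], [-0.9, 0.3], [-2.1, 0.3], [-1.1, 1.0], [0.2, -0.2], [-2.6, -2.4], [-1.9, -0.8], [-0.9, -0.1], [-1.5, 2.5], [-1.3, 0.3], [-0.3, 1.1], [-0.7, -2.0], [-0.8, 0.2], [-2.1, -0.7], [-1.7, -0.7], [0.0, -0.3], [-0.5, -0.3], [-0.5, -0.1], [-0.8, -0.5], [-1.5, -1.8]]
green [ 498.43594531 -182.85867798   90.        ] scene [[231.60635115 185.20990439]] side [[396.80318071 322.58010869]]
red [ 496.11057794 -270.82794913   90.        ] scene [[206.07784306 163.66941378]] side [[432.87947384 346.3937347 ]]
+x [ 576.24567549 -228.93085926   98.        ] scene [[191.07577657 192.52808517]] side [[435.75899164 309.45822808]]
```

```bash
cat > camfit.py <<'E'
from h import *
from scipy.optimize import least_squares
S=lambda x,y:(x/3.2+220,y/3.2+290); D=lambda x,y:(x/3.75+280,y/3.75+70)
for p in [(60,438),(235,555),(348,370)]: print(onz('scene',S(*p),14))
t=np.deg2rad(25); ex=np.array([np.cos(t),0,np.sin(t)]); ez=np.array([-np.sin(t),0,np.cos(t)])
def pts(h):
    L=np.array([0,0,h]); 
    return L
def ringpt(h,a): return np.array([0,0,h])+34*(np.array([0,np.cos(a),0])+np.sin(a)*ez)
fixed=[('scene',S(60,438),lambda h:(175,-65,14)),('scene',S(235,555),lambda h:(175,65,14)),('scene',S(348,370),lambda h:(45,65,14)),
('scene',S(118,222),lambda h:(145,0,396)),('side',D(207,42),lambda h:(145,0,392)),('side',D(198,495),lambda h:(145,0,14)),('scene',S(173,465),lambda h:(145,0,14)),
('side',(307,153),lambda h:(0,0,h)),('scene',(313,314),lambda h:(0,0,h)),('side',D(103,303),lambda h:(0,0,h)),
('side',D(282,503),lambda h:(175,-65,14)),('side',D(68,543),lambda h:(45,65,14))]
C={c:env.calibration(c) for c in ('scene','side')}
def W(p,P):
    c,s=np.cos(p[2]),np.sin(p[2]); return np.array([p[0]+c*P[0]-s*P[1],p[1]+s*P[0]+c*P[1],P[2]])
def res(p): return np.array([proj(c,W(p,f(p[3])),C[c])[0]-px for c,px,f in fixed])
if __name__=='__main__':
  for y0 in (0.3,1.0,-.5):
    f=least_squares(lambda p:res(p).ravel(),[664,218,y0,262],loss='soft_l1'); print(np.round(f.x,3),f.cost); print(np.round(res(f.x),1).tolist())
  p=f.x; L=W(p,(0,0,p[3])); F=W(p,np.array([0,0,p[3]])-120*ex); print('focus',F, 'base',W(p,(110,0,0)))
E
python3 camfit.py
```

```text
[847.40600573 196.97265891  14.        ]
[824.7338065  319.35797735  14.        ]
[701.10060082 295.23863343  14.        ]
[6.66706e+02 2.20381e+02 2.10000e-01 2.65363e+02] 16.738091013569797
[[-2.9, 0.2], [0.6, 0.2], [0.6, -2.1], [-0.6, -1.1], [-0.7, -1.4], [-1.0, -1.1], [-0.9, -4.2], [-0.7, -1.7], [-1.5, 0.9], [-1.1, 0.5], [0.2, -2.3], [-1.6, -2.3]]
[6.66706e+02 2.20381e+02 2.10000e-01 2.65363e+02] 16.738091013569914
[[-2.9, 0.2], [0.6, 0.2], [0.6, -2.1], [-0.6, -1.1], [-0.7, -1.4], [-1.0, -1.1], [-0.9, -4.2], [-0.7, -1.7], [-1.5, 0.9], [-1.1, 0.5], [0.2, -2.3], [-1.6, -2.3]]
[6.66706e+02 2.20381e+02 2.10000e-01 2.65363e+02] 16.738091013569804
[[-2.9, 0.2], [0.6, 0.2], [0.6, -2.1], [-0.6, -1.1], [-0.7, -1.4], [-1.0, -1.1], [-0.9, -4.2], [-0.7, -1.7], [-1.5, 0.9], [-1.1, 0.5], [0.2, -2.3], [-1.6, -2.3]]
focus [560.34032337 197.70187247 214.64918067] base [774.288035   243.31955603   0.        ]
```

Request:
{"method": "drive_tool", "body": {
  "commands": [
    {"dx": 19.4, "dy": -35, "dz": 0, "yaw": -7},
    {"dx": 19.4, "dy": -35, "dz": 0, "yaw": -7},
    {"dx": 19.4, "dy": -35, "dz": 0, "yaw": -7},
    {"dx": 19.4, "dy": -35, "dz": 0, "yaw": -7},
    {"dx": 19.4, "dy": -35, "dz": 0, "yaw": -7}
  ],
  "grip": 0
}}

```text
t: 2.97
eef_pos: [314.5, 409.5, 214.7]
tcp_rot: [3.141, 0.0, 2.17]
ft_force: [0.4, 0.8, -0.1]
opening: 0.708
```

Request:
{"method": "drive_tool", "body": {
  "commands": [
    {"dx": 19.4, "dy": -35, "dz": 0, "yaw": -7},
    {"dx": 19.4, "dy": -35, "dz": 0, "yaw": -7},
    {"dx": 19.4, "dy": -35, "dz": 0, "yaw": -7},
    {"dx": 19.4, "dy": -35, "dz": 0, "yaw": -7},
    {"dx": 19.4, "dy": -35, "dz": 0, "yaw": -7}
  ]
}}

```text
t: 3.38
eef_pos: [411.7, 234.3, 214.9]
tcp_rot: [3.141, -0.0, 1.559]
ft_force: [1.0, 0.7, -0.8]
opening: 0.354
```

Request:
{"method": "drive_tool", "body": {
  "commands": [
    {"dx": 7.1, "dy": -38.9, "dz": 0, "yaw": -1},
    {"dx": 7.1, "dy": -38.9, "dz": 0, "yaw": 0},
    {"dx": 7.1, "dy": -38.9, "dz": 0, "yaw": 0},
    {"dx": 7.1, "dy": -38.9, "dz": 0, "yaw": 0},
    {"dx": 7.1, "dy": -38.9, "dz": 0, "yaw": 0}
  ]
}}

```text
t: 3.8
eef_pos: [446.6, 39.7, 214.9]
tcp_rot: [3.141, 0.0, 1.548]
ft_force: [1.3, 1.4, -0.5]
opening: 0.021
```

Request:
{"method": "drive_tool", "body": {
  "commands": [
    {"dx": 7.1, "dy": -38.9, "dz": 0, "yaw": 0},
    {"dx": 7.1, "dy": -38.9, "dz": 0, "yaw": 0},
    {"dx": 7.1, "dy": -38.9, "dz": 0, "yaw": 0},
    {"dx": 7.1, "dy": -38.9, "dz": 0, "yaw": 0},
    {"dx": 7.1, "dy": -38.9, "dz": 0, "yaw": 0}
  ]
}}

```text
t: 4.22
eef_pos: [482.1, -155.0, 214.9]
tcp_rot: [3.141, 0.0, 1.547]
ft_force: [0.8, 0.2, 0.2]
opening: 0.004
```

Request:
{"method": "drive_tool", "body": {
  "commands": [
    {"dx": 7.1, "dy": -38.9, "dz": 0, "yaw": 0},
    {"dx": 7.1, "dy": -38.4, "dz": 0, "yaw": 0}
  ]
}}

```text
t: 4.38
eef_pos: [496.3, -232.4, 214.8]
tcp_rot: [3.141, 0.0, 1.547]
ft_force: [0.9, 0.6, -0.1]
opening: 0.004
```

```bash
python3 - <<'E'
from h import *
cal=env.calibration('wrist'); shot('wrist','b_wrist'); print(env.state()['eef_pos'],env.state()['opening'])
import fit
p=[497.27,-226.84,-.026]
for P in [(0,44,90),(0,-44,90),(79,89,98),(-79,89,98),(-79,-89,98),(79,-89,98)]: print(P,proj('wrist',fit.W(p,P),cal))
E
```

```text
[ 497.7002284  -238.05666739  214.62908325] -0.00013779378939472058
(0, 44, 90) [[320.35905275 171.10558826]]
(0, -44, 90) [[320.0856251  274.52926111]]
(79, 89, 98) [[422.31563107 117.39686868]]
(-79, 89, 98) [[218.55016607 116.87430854]]
(-79, -89, 98) [[232.10601878 323.1086681 ]]
(79, -89, 98) [[407.71986333 323.34447626]]
```

View pics/b_wrist.png

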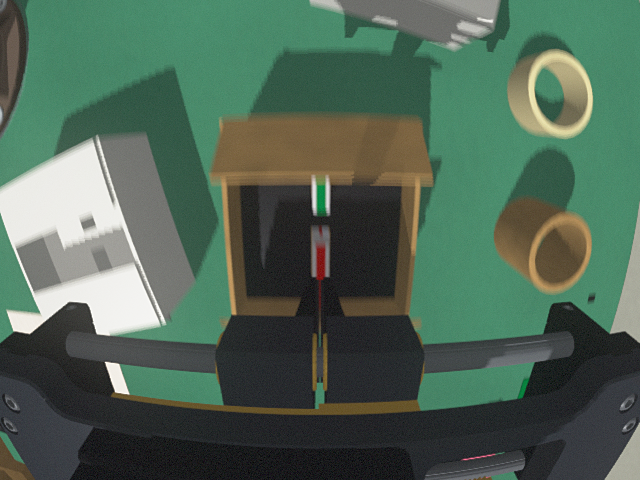

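Request:
{"method": "drive_tool", "body": {
  "commands": [
    {"dx": 0, "dy": -2, "dz": 0, "yaw": 0},
    {"dx": 0, "dy": 0, "dz": -31, "yaw": 0},
    {"dx": 0, "dy": 0, "dz": -31, "yaw": 0},
    {"dx": 0, "dy": 0, "dz": -32, "yaw": 0},
    {"dx": 0, "dy": 0, "dz": 0, "yaw": 0}
  ]
}}

```text
t: 4.85
eef_pos: [494.1, -230.1, 116.2]
tcp_rot: [-3.135, -0.004, 1.548]
ft_force: [0.2, -0.9, -0.7]
opening: 0.007
```

```bash
cat > chk.py <<'E'
import sys
from h import *
import fit
cal=env.calibration('wrist'); im=shot('wrist',sys.argv[1]); print(env.state()['eef_pos'],env.state()['t'])
p=[497.27,-226.84,-.026]
for P in [(0,44,90),(0,-44,90),(79,89,98),(-79,89,98),(-79,-89,98),(79,-89,98)]: print(P,proj('wrist',fit.W(p,P),cal)[0].round())
E
python3 chk.py c_wrist
```

```text
[ 495.21260519 -230.80435974  118.95948882] 4.9
(0, 44, 90) [325. 196.]
(0, -44, 90) [324. 339.]
(79, 89, 98) [476. 119.]
(-79, 89, 98) [175. 117.]
(-79, -89, 98) [207. 396.]
(79, -89, 98) [440. 397.]
```

View pics/c_wrist.png

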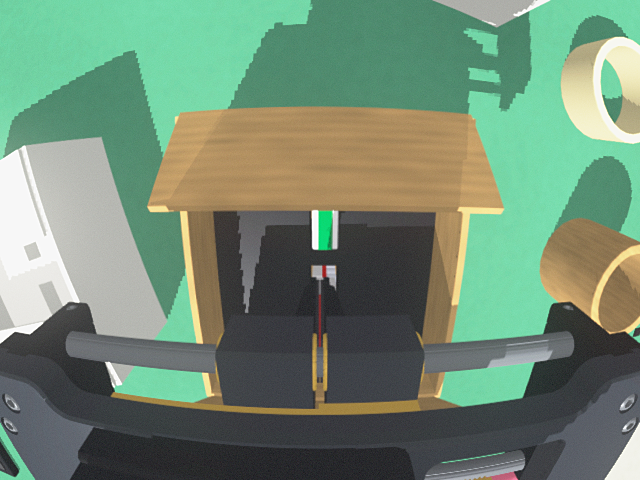

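Request:
{"method": "drive_tool", "body": {
  "commands": [
    {"dx": 0, "dy": 16, "dz": 0, "yaw": 0},
    {"dx": 0, "dy": 16, "dz": 0, "yaw": 0},
    {"dx": 0, "dy": 16, "dz": 0, "yaw": 0},
    {"dx": 0, "dy": 16, "dz": 0, "yaw": 0},
    {"dx": 1, "dy": 16, "dz": 0, "yaw": 0}
  ]
}}

```text
t: 5.32
eef_pos: [498.0, -151.4, 123.1]
tcp_rot: [3.139, 0.001, 1.548]
ft_force: [0.7, -1.8, 0.5]
opening: 0.005
```

Request:
{"method": "drive_tool", "body": {
  "commands": [
    {"dx": 1, "dy": 11, "dz": 0, "yaw": 0},
    {"dx": 0, "dy": 10, "dz": 0, "yaw": 0},
    {"dx": 0, "dy": 0, "dz": 0, "yaw": 0}
  ]
}}

```text
t: 5.57
eef_pos: [498.7, -129.8, 121.8]
tcp_rot: [3.14, 0.0, 1.549]
ft_force: [0.3, -0.6, 0.6]
opening: 0.002
```

```bash
python3 chk.py d_wrist; python3 -c "
from h import *
shot('side','d_side')"
```

```text
[ 498.70318559 -130.59773538  121.57545678] 5.6167
(0, 44, 90) [320. 350.]
(0, -44, 90) [320. 441.]
(79, 89, 98) [453. 291.]
(-79, 89, 98) [189. 290.]
(-79, -89, 98) [226. 477.]
(79, -89, 98) [413. 477.]
```

View pics/d_side.png

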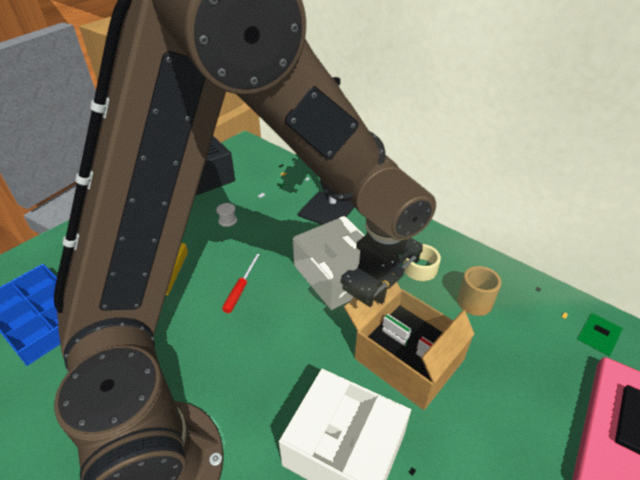

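Request:
{"method": "drive_tool", "body": {
  "commands": [
    {"dx": -1, "dy": -32, "dz": 0, "yaw": 0},
    {"dx": -1, "dy": -32, "dz": 0, "yaw": 0},
    {"dx": -1, "dy": -32, "dz": 0, "yaw": 0},
    {"dx": -1, "dy": -19, "dz": 0, "yaw": 0},
    {"dx": 0, "dy": -16, "dz": 0, "yaw": 0}
  ]
}}

```text
t: 6.08
eef_pos: [493.9, -264.7, 120.7]
tcp_rot: [3.141, 0.0, 1.546]
ft_force: [-0.6, -0.1, -0.4]
opening: 0.004
```

Request:
{"method": "drive_tool", "body": {
  "commands": [
    {"dx": 0, "dy": -16, "dz": 0, "yaw": 0},
    {"dx": 0, "dy": -16, "dz": 0, "yaw": 0},
    {"dx": 0, "dy": -16, "dz": 0, "yaw": 0},
    {"dx": 0, "dy": -16, "dz": 0, "yaw": 0},
    {"dx": 0, "dy": 0, "dz": 0, "yaw": 0}
  ]
}}

```text
t: 6.5
eef_pos: [494.4, -328.4, 120.7]
tcp_rot: [3.141, -0.0, 1.546]
ft_force: [0.8, -0.1, 2.4]
opening: 0.006
```

```bash
python3 chk.py e_wrist
```

```text
[ 494.41737116 -327.55399588  120.6772213 ] 6.55
(0, 44, 90) [320.  17.]
(0, -44, 90) [320. 176.]
(79, 89, 98) [462. -47.]
(-79, 89, 98) [177. -48.]
(-79, -89, 98) [182. 259.]
(79, -89, 98) [456. 259.]
```

View pics/e_wrist.png

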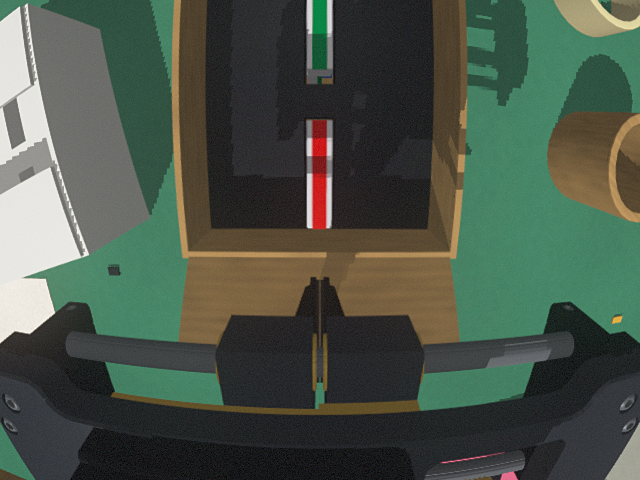

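Request:
{"method": "drive_tool", "body": {
  "commands": [
    {"dx": 0, "dy": 0, "dz": 41, "yaw": 0},
    {"dx": 1, "dy": 38, "dz": 10, "yaw": 0},
    {"dx": 1, "dy": 38, "dz": 0, "yaw": 0},
    {"dx": 1, "dy": 38, "dz": 0, "yaw": 0},
    {"dx": 1, "dy": 30, "dz": 0, "yaw": 0}
  ],
  "grip": 0.8
}}

```text
t: 6.97
eef_pos: [498.0, -179.9, 172.0]
tcp_rot: [3.141, 0.0, 1.548]
ft_force: [0.2, -0.7, -0.2]
opening: 0.299
```

Request:
{"method": "drive_tool", "body": {
  "commands": [
    {"dx": 0, "dy": 0, "dz": 0, "yaw": 0},
    {"dx": 0, "dy": 0, "dz": 0, "yaw": 0}
  ]
}}

```text
t: 7.13
eef_pos: [498.7, -180.9, 172.0]
tcp_rot: [3.141, 0.001, 1.551]
ft_force: [-0.4, -0.4, -0.1]
opening: 0.438
```

```bash
python3 chk.py f_wrist; python3 -c "
from h import *
shot('side','f_side'); print(env.state())"
```

```text
[ 498.69834305 -181.93732444  171.91250341] 7.1833
(0, 44, 90) [319. 250.]
(0, -44, 90) [318. 353.]
(79, 89, 98) [435. 192.]
(-79, 89, 98) [204. 191.]
(-79, -89, 98) [227. 397.]
(79, -89, 98) [409. 398.]
{'t': 7.2333, 'joints': array([-4.75346719e-01,  4.09472180e-01,  1.83924935e+00, -2.59514665e-04,
        8.92078009e-01, -4.52578937e-01]), 'qvel': array([-0.01830232,  0.0089402 , -0.00329782,  0.00065577,  0.00076056,
        0.00301286]), 'tau': array([ 1.22054737e+00, -5.23973894e+01, -2.16014421e+01,  7.14788237e-02,
        8.30000639e-02,  2.09036702e-02]), 'eef_pos': array([ 498.63811006, -182.59903623,  171.78412616]), 'tcp_rot': array([3.14096779e+00, 5.28593000e-04, 1.54819122e+00]), 'ft_force': array([0.18414443, 0.32101214, 0.72477076]), 'moment': array([-0.087765  ,  0.02151685,  0.01479282]), 'opening': 0.5220224266710964}
```

View pics/f_wrist.png

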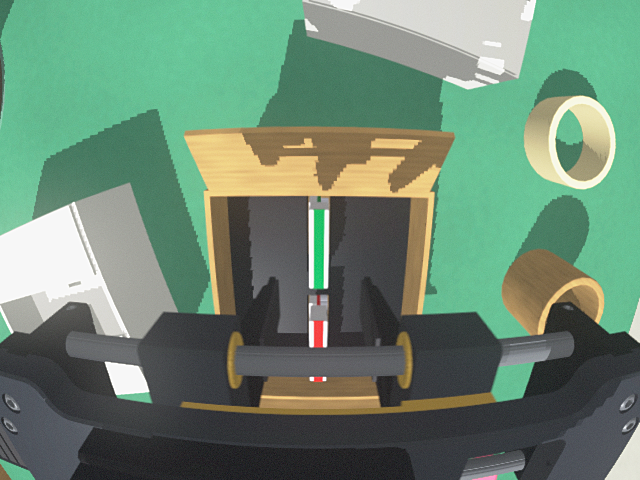

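View pics/f_side.png

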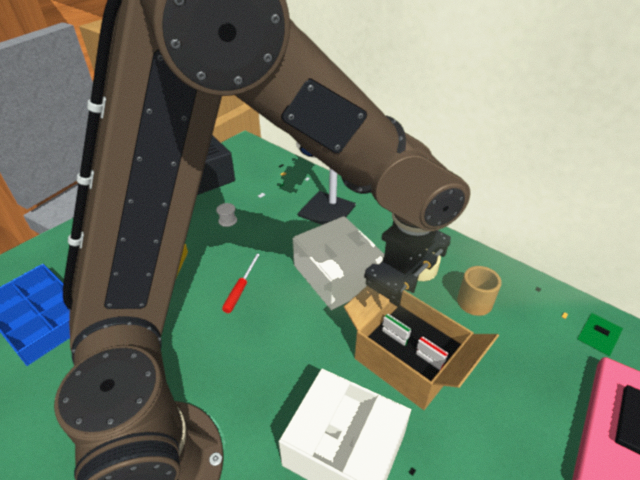

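Request:
{"method": "drive_tool", "body": {
  "commands": [
    {"dx": 0, "dy": 3, "dz": -30, "yaw": 0},
    {"dx": 0, "dy": 0, "dz": -30, "yaw": 0},
    {"dx": 0, "dy": 0, "dz": -25, "yaw": 0},
    {"dx": 0, "dy": 0, "dz": -16, "yaw": 0},
    {"dx": 0, "dy": 0, "dz": -8, "yaw": 0}
  ]
}}

```text
t: 7.65
eef_pos: [497.6, -180.1, 60.4]
tcp_rot: [-3.139, -0.001, 1.546]
ft_force: [0.2, -0.2, -0.7]
opening: 0.794
```

Request:
{"method": "drive_tool", "body": {
  "commands": [
    {"dx": 0, "dy": 0, "dz": 0, "yaw": 0},
    {"dx": 0, "dy": 0, "dz": 0, "yaw": 0},
    {"dx": 0, "dy": 0, "dz": 0, "yaw": 0},
    {"dx": 0, "dy": 0, "dz": 0, "yaw": 0},
    {"dx": 0, "dy": 0, "dz": 0, "yaw": 0}
  ],
  "grip": 0
}}

```text
t: 8.07
eef_pos: [498.7, -179.5, 63.6]
tcp_rot: [3.14, 0.001, 1.548]
ft_force: [-0.4, 0.2, 0.0]
opening: 0.502
```

Request:
{"method": "drive_tool", "body": {
  "commands": [
    {"dx": 0, "dy": 0, "dz": 0, "yaw": 0},
    {"dx": 0, "dy": 0, "dz": 0, "yaw": 0},
    {"dx": 0, "dy": 0, "dz": 0, "yaw": 0},
    {"dx": 0, "dy": 0, "dz": 0, "yaw": 0},
    {"dx": 0, "dy": 0, "dz": 0, "yaw": 0}
  ]
}}

```text
t: 8.48
eef_pos: [498.3, -179.2, 62.7]
tcp_rot: [3.141, 0.0, 1.548]
ft_force: [-0.4, 0.5, 0.6]
opening: 0.156
```

Request:
{"method": "drive_tool", "body": {
  "commands": [
    {"dx": 0, "dy": 0, "dz": 0, "yaw": 0},
    {"dx": 0, "dy": 0, "dz": 0, "yaw": 0},
    {"dx": 0, "dy": 0, "dz": 15, "yaw": 0},
    {"dx": 0, "dy": 0, "dz": 25, "yaw": 0},
    {"dx": 0, "dy": 0, "dz": 22, "yaw": 0}
  ]
}}

```text
t: 8.9
eef_pos: [497.9, -179.0, 125.0]
tcp_rot: [-3.14, -0.001, 1.548]
ft_force: [0.4, -0.1, -1.6]
opening: 0.144
```

```bash
python3 -c "
from h import *
shot('wrist','g_wrist'); shot('side','g_side'); print(env.state()['opening'],env.state()['eef_pos'])
b=cv2.imread('pics/g_side.png')[250:410,340:500]; cv2.imwrite('pics/g_side.png',cv2.resize(b,(560,560)))"
```

```text
0.1409480632924535 [ 499.4168688  -179.72134656  127.2113526 ]
```

View pics/g_side.png

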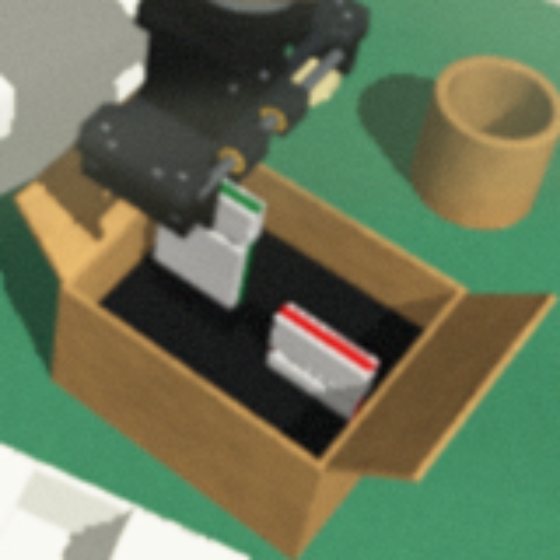

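View pics/g_wrist.png

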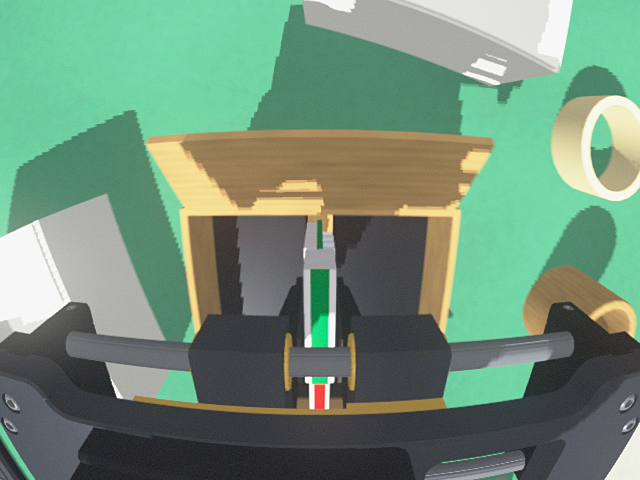

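Request:
{"method": "drive_tool", "body": {
  "commands": [
    {"dx": -20, "dy": 0, "dz": 0, "yaw": 0},
    {"dx": -19, "dy": -10, "dz": 0, "yaw": 0},
    {"dx": 0, "dy": -20, "dz": 0, "yaw": 0},
    {"dx": 0, "dy": -16, "dz": 0, "yaw": 0},
    {"dx": 0, "dy": 0, "dz": 0, "yaw": 0}
  ]
}}

```text
t: 9.42
eef_pos: [459.1, -227.2, 123.8]
tcp_rot: [3.142, 0.0, 1.546]
ft_force: [0.2, -0.8, -2.5]
opening: 0.147
```

Request:
{"method": "drive_tool", "body": {
  "commands": [
    {"dx": 0, "dy": 0, "dz": 0, "yaw": 0},
    {"dx": 0, "dy": 0, "dz": -7, "yaw": 0},
    {"dx": 0, "dy": 0, "dz": -5, "yaw": 0},
    {"dx": 0, "dy": 0, "dz": -2, "yaw": 0},
    {"dx": 0, "dy": 0, "dz": 0, "yaw": 0}
  ]
}}

```text
t: 9.83
eef_pos: [459.0, -224.5, 109.7]
tcp_rot: [-3.14, -0.001, 1.548]
ft_force: [0.4, 1.0, -2.2]
opening: 0.145
```

Request:
{"method": "drive_tool", "body": {
  "commands": [
    {"dx": 0, "dy": 0, "dz": -1, "yaw": 0},
    {"dx": 0, "dy": 0, "dz": -1, "yaw": 0}
  ]
}}

```text
t: 10.0
eef_pos: [459.4, -225.0, 108.6]
tcp_rot: [3.141, 0.0, 1.548]
ft_force: [-0.7, 0.6, -2.4]
opening: 0.15
```

Request:
{"method": "drive_tool", "body": {
  "commands": [
    {"dx": 0, "dy": 0, "dz": 0, "yaw": 0},
    {"dx": 0, "dy": 0, "dz": -1, "yaw": 0},
    {"dx": 0, "dy": 0, "dz": -0.5, "yaw": 0},
    {"dx": 0, "dy": 0, "dz": 0, "yaw": 0},
    {"dx": 0, "dy": 0, "dz": 0, "yaw": 0}
  ]
}}

```text
t: 10.42
eef_pos: [459.5, -225.2, 107.7]
tcp_rot: [3.141, 0.0, 1.548]
ft_force: [0.1, 1.8, 5.6]
opening: 0.148
```

Request:
{"method": "drive_tool", "body": {
  "commands": [
    {"dx": 0, "dy": 0, "dz": 0, "yaw": 0},
    {"dx": 0, "dy": 0, "dz": 0, "yaw": 0},
    {"dx": 0, "dy": 0, "dz": 0, "yaw": 0},
    {"dx": 0, "dy": 0, "dz": 0, "yaw": 0}
  ],
  "grip": 0.32
}}

```text
t: 10.75
eef_pos: [459.3, -225.2, 107.1]
tcp_rot: [3.141, 0.0, 1.548]
ft_force: [-0.2, -0.1, 0.7]
opening: 0.31
```

Request:
{"method": "drive_tool", "body": {
  "commands": [
    {"dx": 0, "dy": 0, "dz": 10, "yaw": 0},
    {"dx": 0, "dy": 0, "dz": 20, "yaw": 0},
    {"dx": 0, "dy": 0, "dz": 25, "yaw": 0},
    {"dx": 0, "dy": 0, "dz": 15, "yaw": 0}
  ]
}}

```text
t: 11.08
eef_pos: [459.7, -225.4, 179.7]
tcp_rot: [3.14, 0.001, 1.548]
ft_force: [-0.4, 0.3, -0.8]
opening: 0.32
```

```bash
python3 -c "
from h import *
c=env.calibration('wrist');shot('wrist','h_wrist'); shot('side','h_side'); print(env.state()['opening'],env.state()['eef_pos'])
b=cv2.imread('pics/h_side.png')[230:390,330:490]; cv2.imwrite('pics/h_side.png',cv2.resize(b,(560,560)))
import fit
p=[497.27,-226.84,-.026]
for P in [(-38,0,135),(-38,30,135),(-38,-30,135)]: print(P,proj('wrist',fit.W(p,P),c)[0].round())
"
```

```text
0.32304143282966014 [ 460.18835442 -225.73757533  179.99145548]
(-38, 0, 135) [318. 267.]
(-38, 30, 135) [318. 220.]
(-38, -30, 135) [318. 310.]
```

View pics/h_side.png

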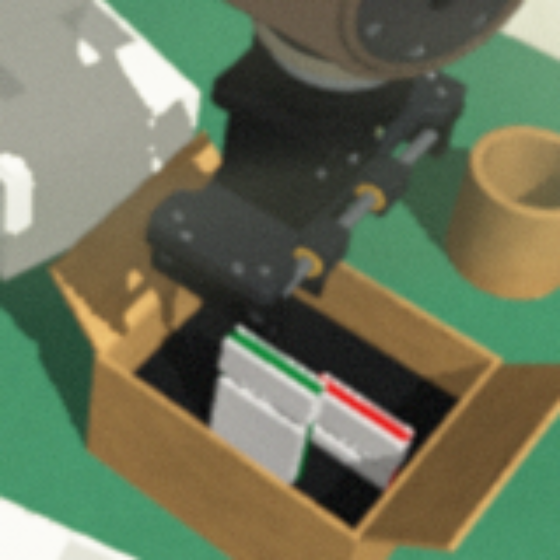

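View pics/h_wrist.png

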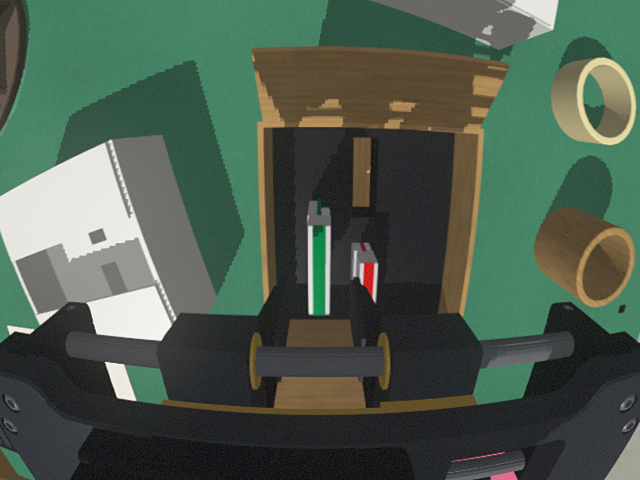

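Request:
{"method": "drive_tool", "body": {
  "commands": [
    {"dx": 0, "dy": 0, "dz": 0, "yaw": 7},
    {"dx": 0, "dy": 0, "dz": 0, "yaw": 7},
    {"dx": 0, "dy": 0, "dz": 0, "yaw": 7},
    {"dx": 0, "dy": 0, "dz": 0, "yaw": 7},
    {"dx": 0, "dy": 0, "dz": 0, "yaw": 7}
  ],
  "grip": 0.97
}}

```text
t: 11.6
eef_pos: [459.0, -225.0, 176.6]
tcp_rot: [-3.141, -0.001, 2.164]
ft_force: [-0.6, 0.0, 0.1]
opening: 0.612
```

Request:
{"method": "drive_tool", "body": {
  "commands": [
    {"dx": 0, "dy": 0, "dz": 0, "yaw": 7},
    {"dx": 0, "dy": 0, "dz": 0, "yaw": 7},
    {"dx": 0, "dy": 0, "dz": 0, "yaw": 7},
    {"dx": 0, "dy": 0, "dz": 0, "yaw": 7},
    {"dx": 0, "dy": 0, "dz": 0, "yaw": 7}
  ]
}}

```text
t: 12.02
eef_pos: [459.0, -225.0, 176.6]
tcp_rot: [3.141, -0.001, 2.775]
ft_force: [-0.3, -0.6, -0.3]
opening: 0.95
```

Request:
{"method": "drive_tool", "body": {
  "commands": [
    {"dx": 0, "dy": 0, "dz": 0, "yaw": 7},
    {"dx": 0, "dy": 0, "dz": 0, "yaw": 7},
    {"dx": 0, "dy": 0, "dz": 0, "yaw": 6},
    {"dx": 0, "dy": 0, "dz": 0, "yaw": 0}
  ]
}}

```text
t: 12.35
eef_pos: [459.1, -225.0, 176.6]
tcp_rot: [3.141, -0.001, 3.123]
ft_force: [-0.2, 0.4, 0.1]
opening: 0.974
```

```bash
python3 -c "
from h import *
c=env.calibration('wrist');shot('wrist','i_wrist'); print(env.state())
import fit
p=[497.27,-226.84,-.026]
for P in [(-38,0,135),(-38,30,135),(-38,-30,135),(0,-44,90)]: print(P,proj('wrist',fit.W(p,P),c)[0].round())
"
```

```text
{'t': 12.4, 'joints': array([-5.85121381e-01,  3.77738577e-01,  1.87865234e+00,  1.10691725e-04,
        8.86121917e-01, -2.13098047e+00]), 'qvel': array([-7.01692926e-05, -2.48736872e-03, -1.37867390e-03,  2.18990502e-03,
       -2.70487679e-04,  7.29897734e-02]), 'tau': array([ 5.60355002e-04, -4.95095265e+01, -2.18032855e+01, -7.09096855e-02,
        4.40517766e-02, -1.20420054e+00]), 'eef_pos': array([ 459.08135154, -225.0689099 ,  176.68629101]), 'tcp_rot': array([ 3.14103114e+00, -7.34010976e-04,  3.11658557e+00]), 'ft_force': array([-0.15788457,  0.08667128, -0.1750853 ]), 'moment': array([0.05872351, 0.03886382, 0.00246235]), 'opening': 0.9702021173847489}
(-38, 0, 135) [318. 269.]
(-38, 30, 135) [367. 269.]
(-38, -30, 135) [269. 268.]
(0, -44, 90) [261. 293.]
```

View pics/i_wrist.png

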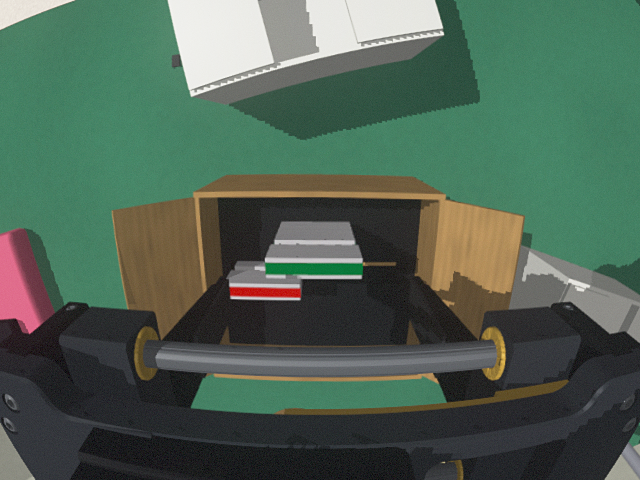

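Request:
{"method": "drive_tool", "body": {
  "commands": [
    {"dx": 0, "dy": -2, "dz": -25, "yaw": 0},
    {"dx": 0, "dy": 0, "dz": -25, "yaw": 0},
    {"dx": 0, "dy": 0, "dz": -15, "yaw": 0},
    {"dx": 0, "dy": 0, "dz": -8, "yaw": 0},
    {"dx": 0, "dy": 0, "dz": 0, "yaw": 0}
  ]
}}

```text
t: 12.82
eef_pos: [458.7, -226.8, 102.6]
tcp_rot: [3.14, -0.003, 3.116]
ft_force: [-0.1, -0.7, 0.7]
opening: 0.971
```

Request:
{"method": "drive_tool", "body": {
  "commands": [
    {"dx": 0, "dy": 0, "dz": 0, "yaw": 0},
    {"dx": 0, "dy": 0, "dz": 0, "yaw": 0},
    {"dx": 0, "dy": 0, "dz": 0, "yaw": 0},
    {"dx": 0, "dy": 0, "dz": 0, "yaw": 0},
    {"dx": 0, "dy": 0, "dz": 0, "yaw": 0}
  ],
  "grip": 0.4
}}

```text
t: 13.23
eef_pos: [459.5, -227.3, 104.7]
tcp_rot: [-3.141, 0.001, 3.118]
ft_force: [-0.5, 1.4, 0.1]
opening: 0.674
```

Request:
{"method": "drive_tool", "body": {
  "commands": [
    {"dx": 0, "dy": 0, "dz": 0, "yaw": 0},
    {"dx": 0, "dy": 0, "dz": 0, "yaw": 0},
    {"dx": 0, "dy": 0, "dz": 0, "yaw": 0}
  ]
}}

```text
t: 13.48
eef_pos: [459.5, -227.3, 104.6]
tcp_rot: [-3.141, 0.001, 3.118]
ft_force: [-0.3, 0.3, 6.4]
opening: 0.628
```

Request:
{"method": "drive_tool", "body": {
  "commands": [
    {"dx": 0, "dy": 0, "dz": 3, "yaw": 0},
    {"dx": 0, "dy": 0, "dz": 14, "yaw": 0},
    {"dx": 0, "dy": 0, "dz": 14, "yaw": 0},
    {"dx": -10, "dy": 0, "dz": 0, "yaw": 0},
    {"dx": -8, "dy": 0, "dz": 0, "yaw": 0}
  ],
  "grip": 0
}}

```text
t: 13.9
eef_pos: [440.4, -227.0, 135.1]
tcp_rot: [-3.142, 0.0, 3.119]
ft_force: [-0.3, -0.5, -2.7]
opening: 0.628
```

Request:
{"method": "drive_tool", "body": {
  "commands": [
    {"dx": -7, "dy": 0, "dz": 0, "yaw": 0},
    {"dx": -6, "dy": 0, "dz": 0, "yaw": 0},
    {"dx": -6, "dy": 0, "dz": 0, "yaw": 0},
    {"dx": -6, "dy": 0, "dz": 0, "yaw": 0},
    {"dx": 0, "dy": 0, "dz": 0, "yaw": 0}
  ]
}}

```text
t: 14.32
eef_pos: [415.7, -227.2, 134.9]
tcp_rot: [3.141, 0.001, 3.118]
ft_force: [0.4, -0.2, -2.0]
opening: 0.633
```

```bash
python3 -c "
from h import *
shot('wrist','j_wrist'); print(env.state()['opening'],env.state()['eef_pos'],env.state()['ft_force'])
shot('side','j_side')
b=cv2.imread('pics/j_side.png')[230:390,330:490]; cv2.imwrite('pics/j_side.png',cv2.resize(b,(560,560)))
"
```

```text
0.6276665004545812 [ 415.83598864 -227.20938693  134.93398292] [ 0.6919912   0.55142659 -1.35847716]
```

View pics/j_wrist.png

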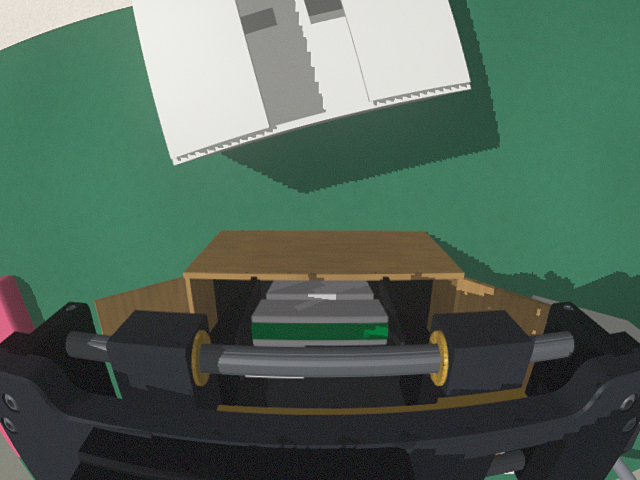

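View pics/j_side.png

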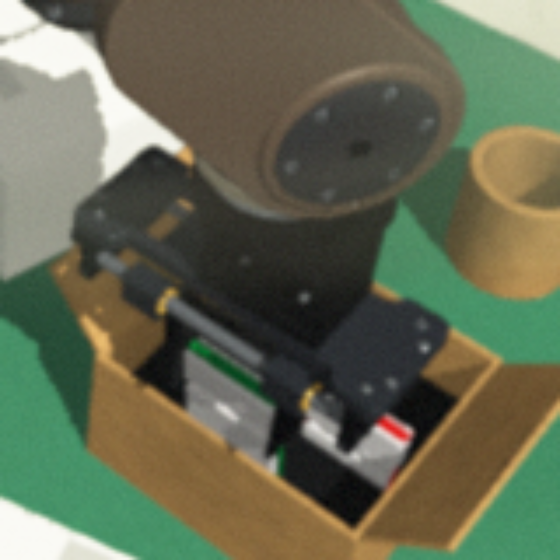

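Request:
{"method": "drive_tool", "body": {
  "commands": [
    {"dx": -5, "dy": 0, "dz": 0, "yaw": 0},
    {"dx": -5, "dy": 0, "dz": 0, "yaw": 0},
    {"dx": -3, "dy": 0, "dz": 0, "yaw": 0},
    {"dx": 0, "dy": 0, "dz": 0, "yaw": 0},
    {"dx": 0, "dy": 0, "dz": 0, "yaw": 0}
  ]
}}

```text
t: 14.83
eef_pos: [403.6, -227.5, 135.2]
tcp_rot: [-3.141, 0.001, 3.118]
ft_force: [4.0, -1.3, -2.0]
opening: 0.626
```

Request:
{"method": "drive_tool", "body": {
  "commands": [
    {"dx": 2, "dy": 0, "dz": 10, "yaw": 0},
    {"dx": 5, "dy": 0, "dz": 30, "yaw": 0},
    {"dx": 0, "dy": 0, "dz": 30, "yaw": 0},
    {"dx": 0, "dy": 0, "dz": 30, "yaw": 0},
    {"dx": 0, "dy": 0, "dz": 20, "yaw": 0}
  ]
}}

```text
t: 15.25
eef_pos: [410.1, -227.1, 257.4]
tcp_rot: [-3.141, -0.0, 3.119]
ft_force: [1.4, -0.0, -1.9]
opening: 0.631
```

```bash
python3 -c "
from h import *
shot('wrist','k_wrist'); print(env.state()['opening'],env.state()['eef_pos'],env.state()['ft_force'])
shot('side','k_side'); shot('scene','k_scene')
b=cv2.imread('pics/k_side.png')[190:370,310:490]; cv2.imwrite('pics/k_side2.png',cv2.resize(b,(560,560)))
b=cv2.imread('pics/k_scene.png')[80:240,130:310]; cv2.imwrite('pics/k_scene2.png',cv2.resize(b,(630,560)))
"
```

```text
0.6303354610964542 [ 410.98178348 -227.78046169  260.0465229 ] [ 0.8448515  -0.21529593  2.53763793]
```

View pics/k_wrist.png

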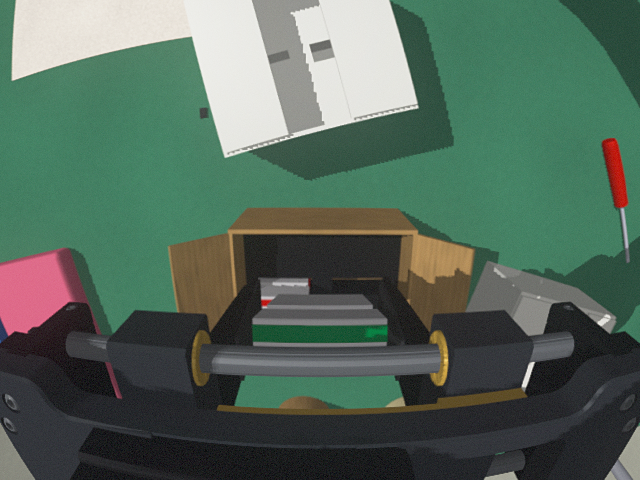

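View pics/k_side2.png

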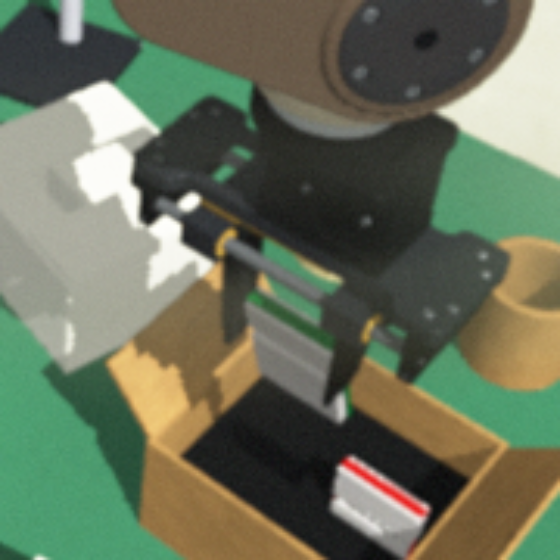

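View pics/k_scene2.png

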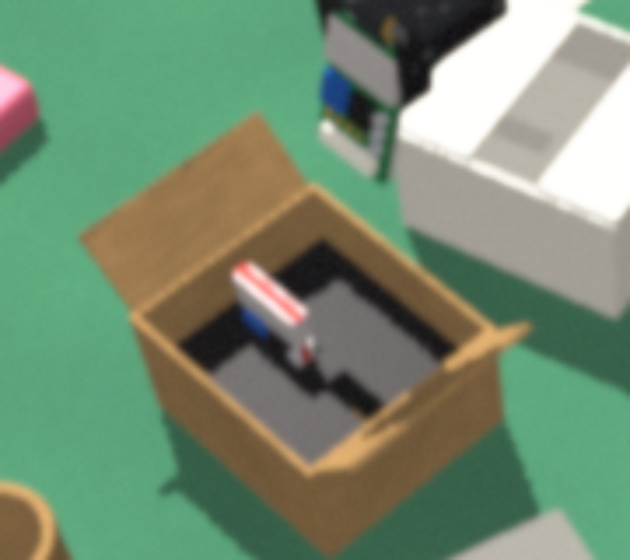

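```bash
cat > tilt.py <<'E'
import sys
from h import *
def corners(G,yaw,th,gz=74.6,goff=(0,0)):
    ex=np.array([np.cos(th)*np.cos(yaw),np.cos(th)*np.sin(yaw),np.sin(th)]); ey=np.array([-np.sin(yaw),np.cos(yaw),0]); ez=np.cross(ex,ey)
    f=lambda x,y,z: G+x*ex+y*ey+(z-gz)*ez
    bar=[f(x,y,z) for z in (58,86) for x,y in ((-7,-30),(7,-30),(7,30),(-7,30))]
    brd=[f(x,y,z) for z in (0,58) for x,y in ((-8,-30),(8,-30),(8,30),(-8,30))]
    return bar,brd,f
def draw(im,cam,cal,boxes,col):
    for b in boxes:
        q=proj(cam,np.array(b),cal)
        for i in range(4):
            for a,c in ((i,(i+1)%4),(i+4,(i+1)%4+4),(i,i+4)):
                cv2.line(im,tuple(int(round(v*16)) for v in q[a]),tuple(int(round(v*16)) for v in q[c]),col,1,cv2.LINE_AA,4)
if __name__=='__main__':
    tag=sys.argv[1]; yaw=float(sys.argv[2]); ths=[float(a) for a in sys.argv[3].split(',')]; gz=float(sys.argv[4]) if len(sys.argv)>4 else 74.6
    for cam in ('wrist','side','scene'):
        cal=env.calibration(cam); s=env.state(); im=env.read_camera(cam)[:,:,::-1].copy(); cv2.imwrite(f'pics/{tag}_{cam}_raw.png',im)
        G=s['eef_pos']+[0,0,19]
        tiles=[]
        c=proj(cam,G,cal)[0]; w=45 if cam!='wrist' else 120
        x0,y0=int(max(0,c[0]-w)),int(max(0,c[1]-w)); sc=4 if cam!='wrist' else 2
        big=cv2.resize(im[y0:y0+2*w,x0:x0+2*w],None,fx=sc,fy=sc,interpolation=cv2.INTER_CUBIC)
        tiles.append(big)
        for th in ths:
            b=big.copy(); bar,brd,f=corners(G,yaw,th,gz)
            for box,col in ((bar,(255,0,255)),(brd,(0,255,255))):
                q=(proj(cam,np.array(box),cal)-[x0,y0]+.5)*sc
                for i in range(4):
                    for a,d in ((i,(i+1)%4),(i+4,(i+1)%4+4),(i,i+4)): cv2.line(b,tuple(np.int32(q[a].round())),tuple(np.int32(q[d].round())),col,1,cv2.LINE_AA)
            cv2.putText(b,'%.2f'%th,(5,15),0,.5,(255,255,255),1); tiles.append(b)
        h=min(t.shape[0] for t in tiles); n=len(tiles); out=np.hstack([t[:h] for t in tiles])
        if out.shape[1]>800: 
            m=(n+1)//2; rows=[np.hstack([t[:h] for t in tiles[:m]]),np.hstack([t[:h] for t in tiles[m:]])]
            W=max(r.shape[1] for r in rows); out=np.vstack([np.pad(r,((0,0),(0,W-r.shape[1]),(0,0))) for r in rows])
        k=min(1,800/out.shape[1],600/out.shape[0]); out=cv2.resize(out,None,fx=k,fy=k,interpolation=cv2.INTER_AREA)
        cv2.imwrite(f'pics/{tag}_{cam}.png',out)
    print(s['eef_pos'],s['t'])
E
python3 tilt.py l -0.026 0.25,0.35,0.45
```

```text
[ 409.62142248 -226.77228619  253.93690074] 15.5
```

View pics/l_scene.png

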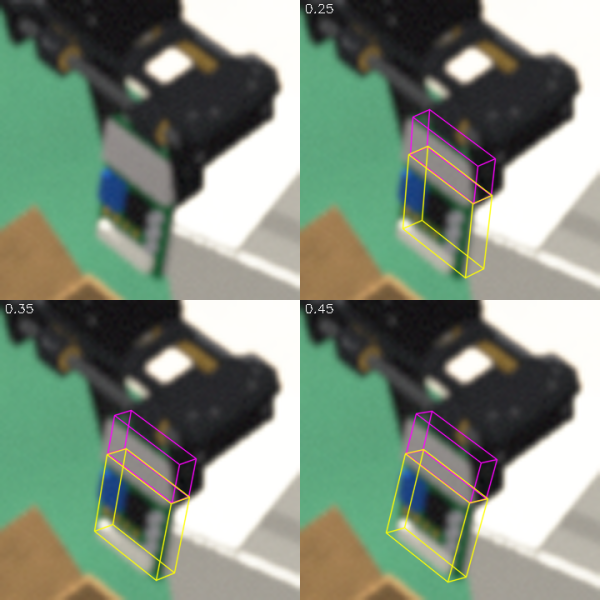

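View pics/l_side.png

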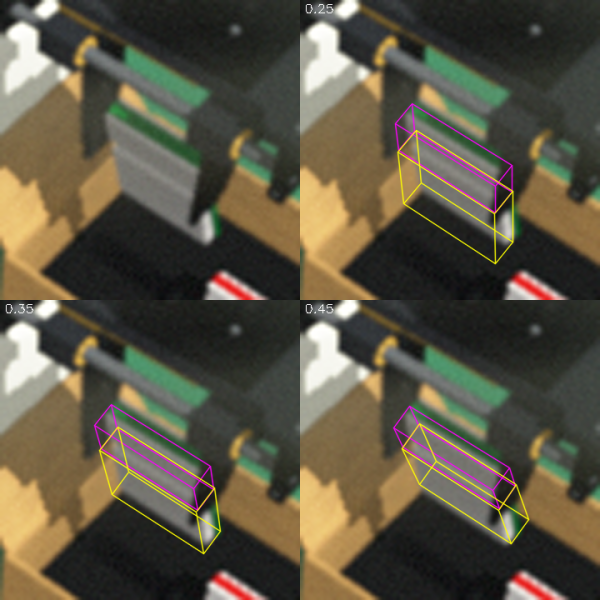

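View pics/l_wrist.png

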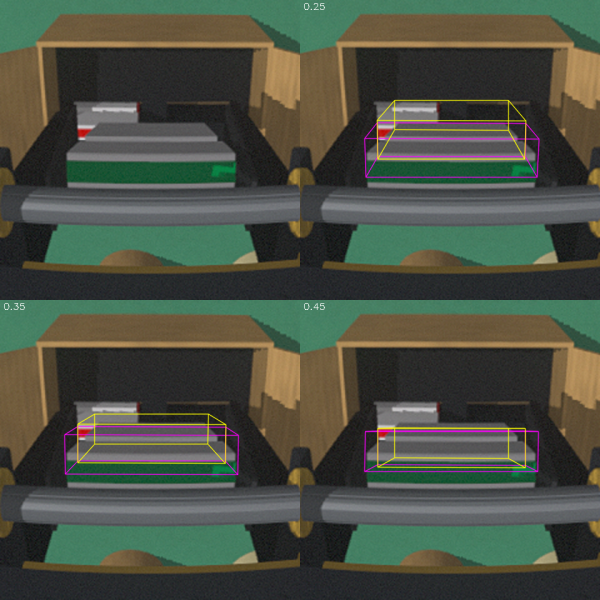

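```bash
python3 -c "
from h import *
b=cv2.imread('pics/l_side_raw.png');G=[409.8,-226.9,273]
for cam,w,s in (('side',32,9),('scene',32,9),('wrist',90,4)):
    b=cv2.imread(f'pics/l_{cam}_raw.png'); c=proj(cam,G)[0]; x0,y0=int(c[0]-w),int(c[1]-w)+(12 if cam!='wrist' else -40)
    print(cam,x0,y0,s); cv2.imwrite(f'pics/lz_{cam}.png',cv2.resize(b[y0:y0+2*w,x0:x0+2*w],None,fx=s,fy=s,interpolation=cv2.INTER_CUBIC)[:600,:800])
print(env.state()['eef_pos'])
"
```

```text
side 369 281 9
scene 205 75 9
wrist 229 186 4
[ 409.62452565 -226.7910428   253.72352994]
```

View pics/lz_side.png

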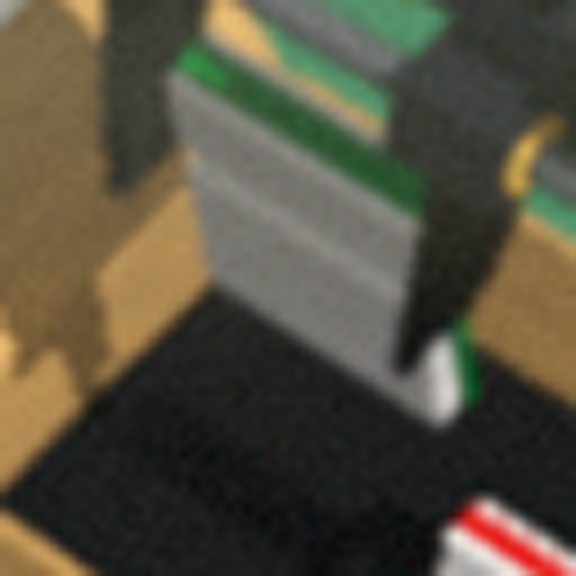

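View pics/lz_scene.png

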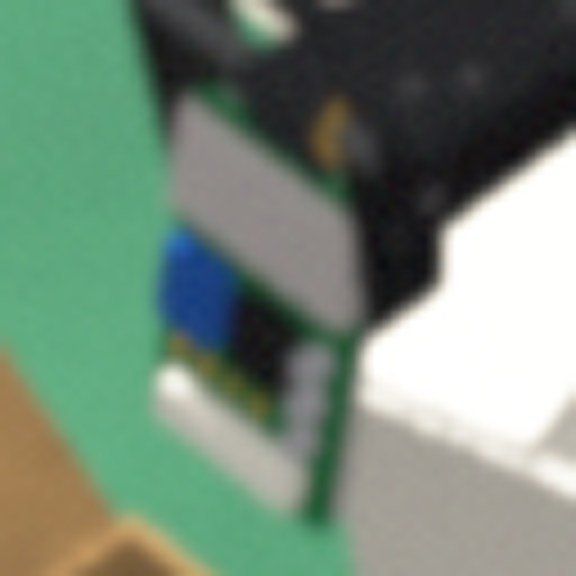

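View pics/lz_wrist.png

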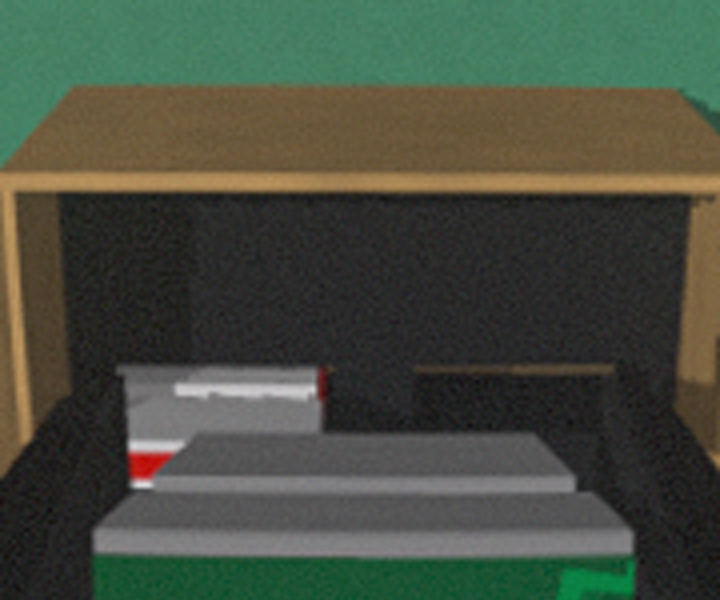

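```bash
cat > mfit.py <<'E'
from h import *
from tilt import corners
from scipy.optimize import least_squares
def mfit(obs,cals,tcp,yaw0,gz=74.6,loss='soft_l1'):
    def W(p,P):
        return corners(np.array(tcp)+[0,0,19]+p[:3],p[3],p[4],gz)[2](*P)
    def res(p):
        r=[(proj(c,W(p,P),cals[c])[0]-px)/(2.5 if c=='wrist' else 1) for c,px,P in obs]
        return np.array(r)
    # prior on offset is weak (G from kinematics good to few mm)
    f=least_squares(lambda p:np.r_[res(p).ravel(),p[:3]/6],[0,0,0,yaw0,.3],loss=loss)
    return f.x,res(f.x)
if __name__=='__main__':
    D=lambda x,y:(x/9+369-.5,y/9+281-.5); S=lambda x,y:(x/9+205-.5,y/9+75-.5); Wr=lambda x,y:(x/4+229-.5,y/4+186-.5)
    obs=[('side',D(172,78),(-7,30,86)),('side',D(418,218),(-7,-30,86)),('side',D(215,285),(-8,30,0)),('side',D(438,425),(-8,-30,0)),('side',D(472,400),(8,-30,0)),
    ('scene',S(180,95),(7,-30,86)),('scene',S(355,205),(7,30,86)),('scene',S(172,225),(7,-30,58)),('scene',S(362,330),(7,30,58)),('scene',S(155,405),(8,-30,0)),
    ('wrist',Wr(95,530),(-7,-30,86)),('wrist',Wr(635,530),(-7,30,86)),('wrist',Wr(195,433),(-8,-30,0)),('wrist',Wr(535,433),(-8,30,0))]
    cals={c:env.calibration(c) for c in ('side','scene','wrist')}
    for sub in (('side',),('scene',),('wrist',),('side','scene'),('side','scene','wrist')):
        x,r=mfit([o for o in obs if o[0] in sub],cals,(409.6,-226.8,253.9),-.026); print(sub,np.round(x,3)); 
    print(np.round(r,1).tolist())
E
python3 mfit.py
```

```text
('side',) [ 8.536  0.151  0.283 -0.091  0.284]
('scene',) [ 2.527 -1.336 -0.395  0.051  0.26 ]
('wrist',) [ 7.878 -0.087 -1.76  -0.024  0.325]
('side', 'scene') [ 5.692e+00  8.430e-01  2.840e+00 -3.000e-03  2.790e-01]
('side', 'scene', 'wrist') [ 5.832  0.432  1.969 -0.022  0.313]
[[-2.0, 0.1], [0.6, 3.1], [-2.9, -0.9], [-0.1, 1.4], [1.3, -2.7], [-0.1, 0.0], [0.2, 2.6], [-0.6, -2.9], [-2.4, 0.2], [-2.0, 0.0], [-0.3, 0.1], [1.2, 0.0], [-1.0, -0.7], [1.4, -0.8]]
```

Request:
{"method": "drive_tool", "body": {
  "commands": [
    {"dx": 3, "dy": 0, "dz": -30, "yaw": 0},
    {"dx": 0, "dy": 0, "dz": -35, "yaw": 0},
    {"dx": 0, "dy": 0, "dz": -30, "yaw": 0},
    {"dx": 0, "dy": 0, "dz": -20, "yaw": 0},
    {"dx": 0, "dy": 0, "dz": 0, "yaw": 0}
  ]
}}

```text
t: 15.97
eef_pos: [411.3, -225.8, 135.8]
tcp_rot: [3.136, -0.007, 3.118]
ft_force: [-0.3, 0.4, -2.5]
opening: 0.628
```

Request:
{"method": "drive_tool", "body": {
  "commands": [
    {"dx": -7, "dy": 0, "dz": 0, "yaw": 0},
    {"dx": -4, "dy": 0, "dz": 0, "yaw": 0},
    {"dx": -3, "dy": 0, "dz": 0, "yaw": 0},
    {"dx": -3, "dy": 0, "dz": 0, "yaw": 0},
    {"dx": 0, "dy": 0, "dz": 0, "yaw": 0}
  ]
}}

```text
t: 16.38
eef_pos: [396.8, -227.9, 141.6]
tcp_rot: [-3.139, 0.003, 3.118]
ft_force: [3.4, -0.0, 0.6]
opening: 0.63
```

Request:
{"method": "drive_tool", "body": {
  "commands": [
    {"dx": -2, "dy": 0, "dz": 0, "yaw": 0},
    {"dx": 0, "dy": 0, "dz": 0, "yaw": 0}
  ]
}}

```text
t: 16.55
eef_pos: [394.9, -227.8, 141.2]
tcp_rot: [-3.14, 0.003, 3.118]
ft_force: [3.7, 0.1, 2.6]
opening: 0.628
```

Request:
{"method": "drive_tool", "body": {
  "commands": [
    {"dx": 2, "dy": 0, "dz": 12, "yaw": 0},
    {"dx": 6, "dy": 0, "dz": 30, "yaw": 0},
    {"dx": 4, "dy": 0, "dz": 30, "yaw": 0},
    {"dx": 3, "dy": 0, "dz": 20, "yaw": 0},
    {"dx": 0, "dy": 0, "dz": 0, "yaw": 0}
  ]
}}

```text
t: 16.97
eef_pos: [410.3, -227.8, 235.9]
tcp_rot: [-3.138, 0.004, 3.119]
ft_force: [-0.7, 0.2, -1.3]
opening: 0.628
```

Request:
{"method": "drive_tool", "body": {
  "commands": [
    {"dx": 0, "dy": 0, "dz": 0, "yaw": 0},
    {"dx": 0, "dy": 0, "dz": 0, "yaw": 0},
    {"dx": 0, "dy": 0, "dz": 0, "yaw": 0}
  ]
}}

```text
t: 17.22
eef_pos: [408.5, -226.8, 231.0]
tcp_rot: [3.14, -0.002, 3.118]
ft_force: [-0.1, 0.8, -1.3]
opening: 0.629
```

```bash
python3 tilt.py m -0.026 0.35,0.45,0.55; python3 -c "
from h import *
G=env.state()['eef_pos']+[0,0,19]
for cam,w,s in (('side',32,9),('scene',32,9),('wrist',90,4)):
    b=cv2.imread(f'pics/m_{cam}_raw.png'); c=proj(cam,G)[0]; x0,y0=int(c[0]-w),int(c[1]-w)+(12 if cam!='wrist' else -30)
    print(cam,x0,y0,s); cv2.imwrite(f'pics/mz_{cam}.png',cv2.resize(b[y0:y0+2*w,x0:x0+2*w],None,fx=s,fy=s,interpolation=cv2.INTER_CUBIC)[:600,:800])
print(env.state())
"
```

```text
[ 408.82037192 -226.96563185  231.13889224] 17.3167
side 367 290 9
scene 207 82 9
wrist 229 196 4
{'t': 17.3667, 'joints': array([-6.48195718e-01,  2.48382110e-01,  1.90559420e+00,  2.89852244e-05,
        9.89464365e-01, -2.19570797e+00]), 'qvel': array([ 0.00118728, -0.00391003, -0.00552458,  0.00247399,  0.00156023,
        0.00052611]), 'tau': array([ 1.33315462e-02, -4.33713341e+01, -2.44521153e+01, -4.89819632e-02,
        2.14023987e-02, -5.31233891e-04]), 'eef_pos': array([ 408.95293736, -227.04989028,  231.32023159]), 'tcp_rot': array([ 3.14049189e+00, -1.48461425e-03,  3.11829346e+00]), 'ft_force': array([ 0.49816405,  0.286618  , -1.68471533]), 'moment': array([-0.00070377,  0.06101802, -0.02435874]), 'opening': 0.6282229153185128}
```

View pics/mz_side.png

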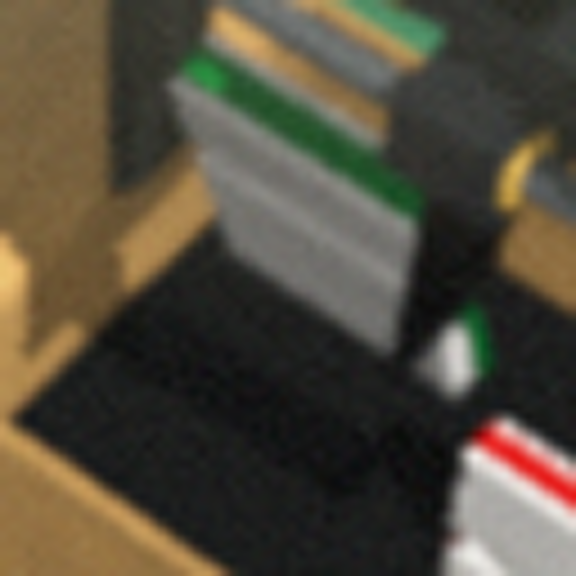

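View pics/mz_scene.png

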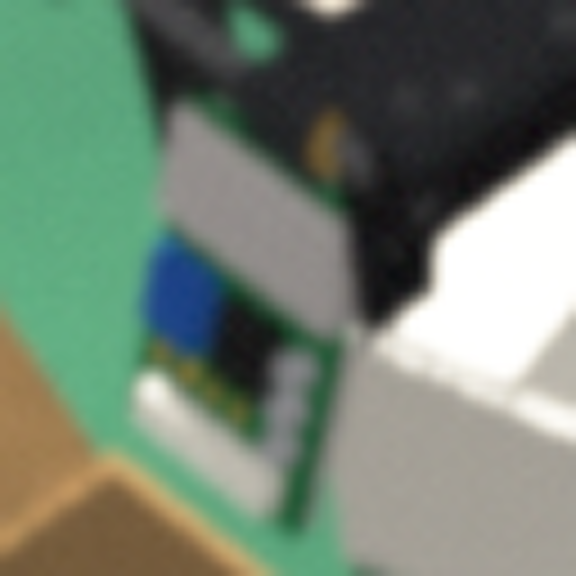

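View pics/mz_wrist.png

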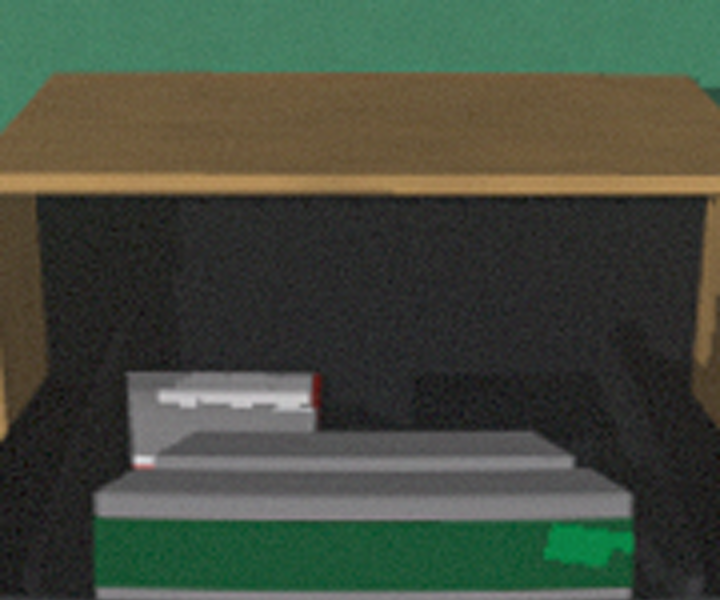

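```bash
python3 - <<'E'
from mfit import *
D=lambda x,y:(x/9+367-.5,y/9+290-.5); S=lambda x,y:(x/9+207-.5,y/9+82-.5); Wr=lambda x,y:(x/4+229-.5,y/4+196-.5)
obs=[('side',D(172,85),(-7,30,86)),('side',D(420,215),(-7,-30,86)),('side',D(232,252),(-8,30,0)),
('scene',S(175,105),(7,-30,86)),('scene',S(350,215),(7,30,86)),('scene',S(160,228),(7,-30,58)),('scene',S(345,338),(7,30,58)),('scene',S(130,400),(8,-30,0)),
('wrist',Wr(95,492),(-7,-30,86)),('wrist',Wr(633,492),(-7,30,86)),('wrist',Wr(133,468),(-7,-30,58)),('wrist',Wr(590,468),(-7,30,58)),('wrist',Wr(195,432),(-8,-30,0)),('wrist',Wr(535,432),(-8,30,0))]
cals={c:env.calibration(c) for c in ('side','scene','wrist')}
for sub in (('side',),('scene',),('wrist',),('side','scene'),('side','scene','wrist')):
    x,r=mfit([o for o in obs if o[0] in sub],cals,(408.8,-227.0,231.1),-.026); print(sub,np.round(x,3))
print(np.round(r,1).tolist())
E
```

```text
('side',) [ 7.188 -1.079  1.798 -0.077  0.381]
('scene',) [ 3.751 -2.031 -0.767  0.028  0.32 ]
('wrist',) [ 9.293 -0.38  -1.564 -0.024  0.4  ]
('side', 'scene') [ 6.630e+00  9.250e-01  3.069e+00 -5.000e-03  3.470e-01]
('side', 'scene', 'wrist') [ 7.313 -0.096  1.845 -0.023  0.394]
[[-1.0, -0.3], [0.7, 3.8], [-1.5, -0.9], [-0.2, -0.4], [-0.3, 2.1], [-0.8, -2.5], [-2.3, -0.1], [-2.3, 1.3], [-0.4, -0.1], [0.7, -0.2], [-0.3, -0.1], [1.0, -0.1], [-1.1, -0.4], [1.0, -0.4]]
```

View pics/m_wrist.png

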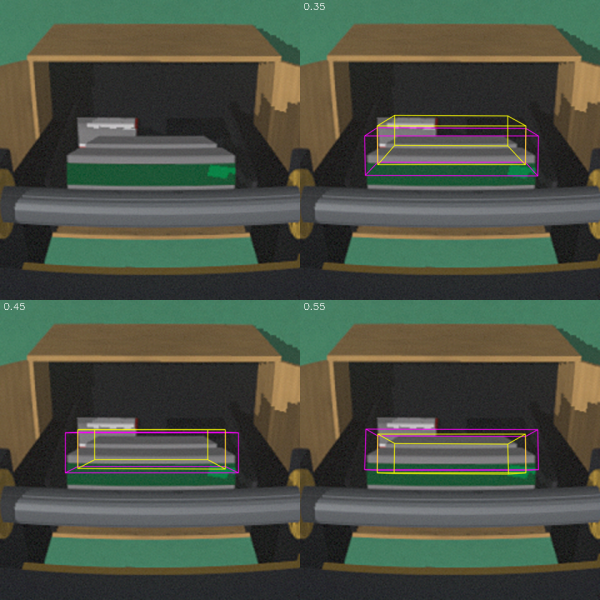

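Request:
{"method": "drive_tool", "body": {
  "commands": [
    {"dx": 4, "dy": 14.5, "dz": 0, "yaw": 1},
    {"dx": 7, "dy": 24, "dz": 0, "yaw": 1},
    {"dx": 9, "dy": 31, "dz": 0, "yaw": 1},
    {"dx": 9, "dy": 31, "dz": 0, "yaw": 1},
    {"dx": 9, "dy": 31, "dz": 0, "yaw": 1}
  ]
}}

```text
t: 17.78
eef_pos: [447.3, -94.5, 231.7]
tcp_rot: [3.141, -0.001, -3.077]
ft_force: [1.2, -0.7, -2.5]
opening: 0.627
```

Request:
{"method": "drive_tool", "body": {
  "commands": [
    {"dx": 9, "dy": 31, "dz": 0, "yaw": 1},
    {"dx": 9, "dy": 31, "dz": 0, "yaw": 1},
    {"dx": 9, "dy": 31, "dz": 0, "yaw": 1},
    {"dx": 9, "dy": 31, "dz": 0, "yaw": 1},
    {"dx": 9, "dy": 31, "dz": 0, "yaw": 1}
  ]
}}

```text
t: 18.2
eef_pos: [492.3, 60.9, 231.7]
tcp_rot: [3.141, -0.001, -2.989]
ft_force: [0.8, 0.4, -1.3]
opening: 0.63
```

Request:
{"method": "drive_tool", "body": {
  "commands": [
    {"dx": 9, "dy": 31, "dz": 0, "yaw": 1},
    {"dx": 9, "dy": 31, "dz": 0, "yaw": 1},
    {"dx": 9, "dy": 30, "dz": 0, "yaw": 1.5},
    {"dx": 6, "dy": 24, "dz": 0, "yaw": 0},
    {"dx": 4, "dy": 15, "dz": 0, "yaw": 0}
  ]
}}

```text
t: 18.62
eef_pos: [529.4, 192.5, 231.4]
tcp_rot: [3.141, -0.001, -2.928]
ft_force: [-0.2, -0.3, -2.9]
opening: 0.626
```

Request:
{"method": "drive_tool", "body": {
  "commands": [
    {"dx": 0, "dy": 0, "dz": 0, "yaw": 0},
    {"dx": 0, "dy": 0, "dz": 0, "yaw": 0},
    {"dx": 0, "dy": 0, "dz": 0, "yaw": 0}
  ]
}}

```text
t: 18.87
eef_pos: [529.0, 189.4, 231.8]
tcp_rot: [-3.141, -0.001, -2.93]
ft_force: [0.6, 0.0, -2.2]
opening: 0.626
```

```bash
python3 tilt.py n 0.212 0.30,0.40,0.5; python3 -c "
from h import *
G=env.state()['eef_pos']+[0,0,19]
for cam,w,s in (('side',32,9),('scene',32,9),('wrist',90,4)):
    b=cv2.imread(f'pics/n_{cam}_raw.png'); c=proj(cam,G)[0]; x0,y0=int(c[0]-w),int(c[1]-w)+(12 if cam!='wrist' else -30)
    print(cam,x0,y0,s); cv2.imwrite(f'pics/nz_{cam}.png',cv2.resize(b[y0:y0+2*w,x0:x0+2*w],None,fx=s,fy=s,interpolation=cv2.INTER_CUBIC)[:600,:800])
print(env.state()['eef_pos'],env.state()['tcp_rot'])
"
```

```text
[529.17269041 189.17804677 232.16318818] 18.9667
side 244 165 9
scene 319 235 9
wrist 229 196 4
[529.24846337 189.24856936 232.25297906] [-3.14156619e+00 -6.60687628e-05 -2.93046671e+00]
```

View pics/nz_side.png

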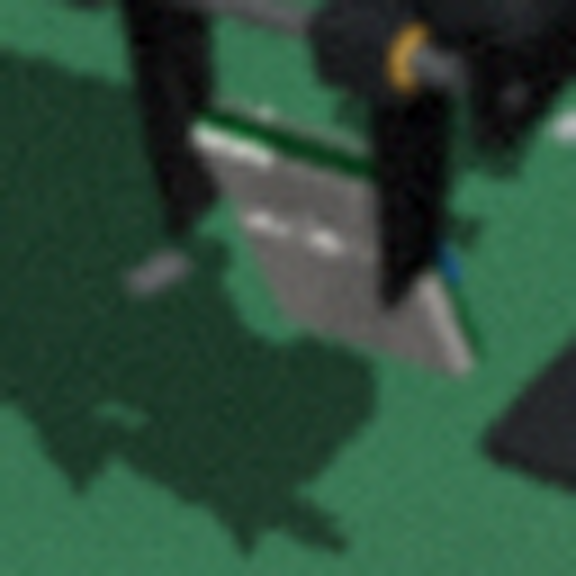

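View pics/n_scene_raw.png

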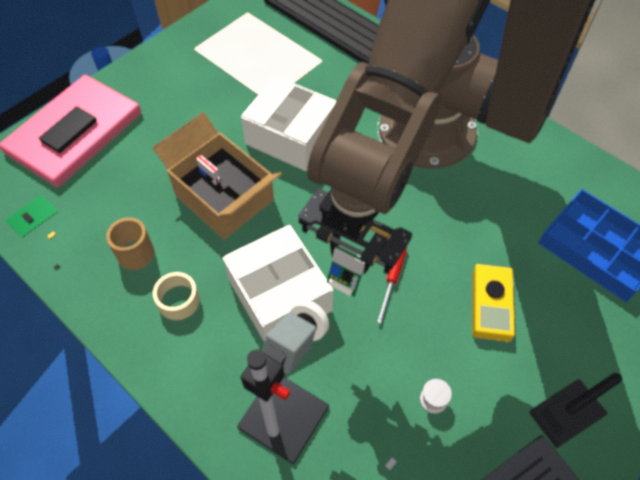

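View pics/nz_scene.png

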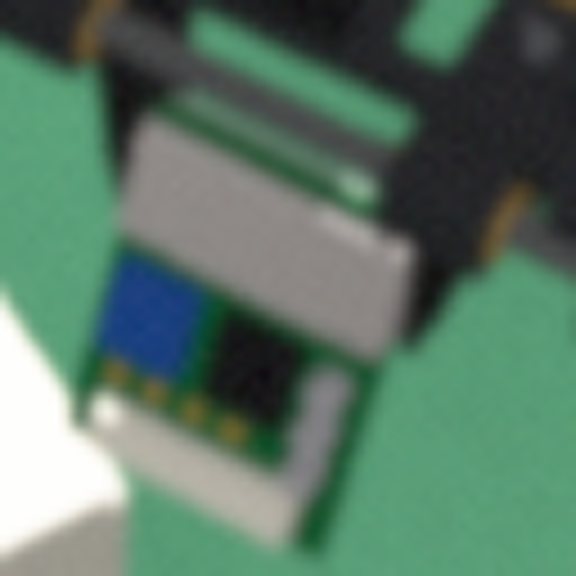

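View pics/nz_wrist.png

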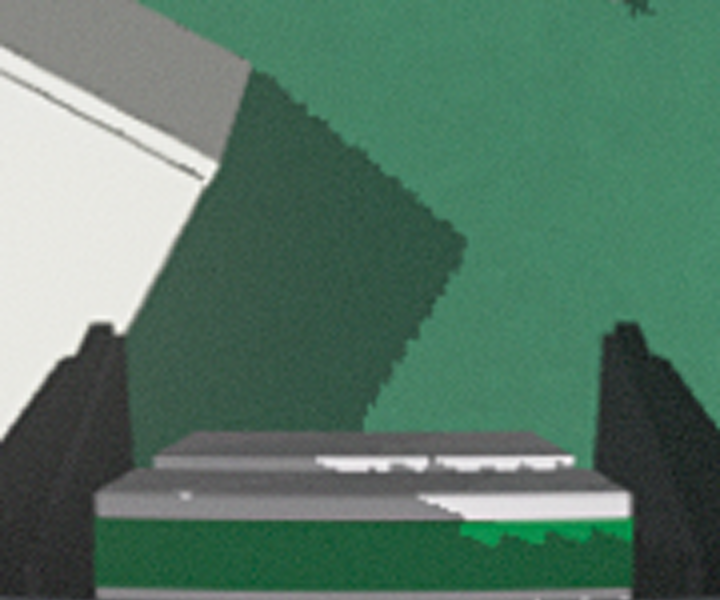

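View pics/n_side_raw.png

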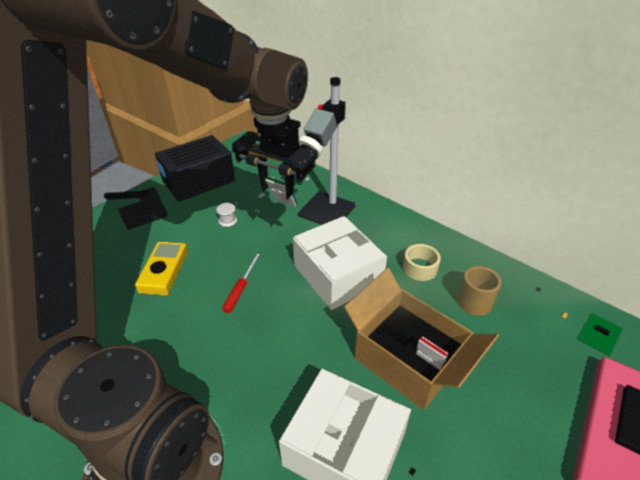

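```bash
python3 - <<'E'
from mfit import *
D=lambda x,y:(x/9+244-.5,y/9+165-.5); S=lambda x,y:(x/9+319-.5,y/9+235-.5); Wr=lambda x,y:(x/4+229-.5,y/4+196-.5)
obs=[('side',D(192,132),(-7,30,86)),('side',D(290,318),(-8,30,0)),('side',D(468,372),(-8,-30,0)),
('scene',S(140,120),(7,-30,86)),('scene',S(410,240),(7,30,86)),('scene',S(122,240),(7,-30,58)),('scene',S(385,355),(7,30,58)),('scene',S(85,410),(8,-30,0)),('scene',S(290,548),(8,30,0)),
('wrist',Wr(95,492),(-7,-30,86)),('wrist',Wr(633,492),(-7,30,86)),('wrist',Wr(133,468),(-7,-30,58)),('wrist',Wr(590,468),(-7,30,58)),('wrist',Wr(195,432),(-8,-30,0)),('wrist',Wr(535,432),(-8,30,0))]
cals={c:env.calibration(c) for c in ('side','scene','wrist')}
tcp=(529.2,189.2,232.2)
for sub in (('side',),('scene',),('wrist',),('side','scene'),('side','scene','wrist')):
    x,r=mfit([o for o in obs if o[0] in sub],cals,tcp,.211)
    M=corners(np.array(tcp)+[0,0,19]+x[:3],x[3],x[4])[2](8,0,33)
    print(sub,np.round(x,3),'face',M.round(1))
print(np.round(r,1).tolist())
for q in ('module_face','lens','focus'):
    a=env.place_of(q,'scene'); b=env.place_of(q,'side')
    print(q,[(x['pixel'],round(x['conf'],2)) for x in a[:2]],[(x['pixel'],round(x['conf'],2)) for x in b[:2]])
    if a and b:
        o,d=ray('scene',a[0]['pixel']); o2,d2=ray('side',b[0]['pixel'])
        s=np.linalg.lstsq(np.array([d,-d2]).T,o2-o,rcond=None)[0]; X,Y=o+s[0]*d,o2+s[1]*d2; print((X+Y)/2,np.linalg.norm(X-Y))
print('face proj',proj('scene',M),proj('side',M))
E
```

```text
('side',) [ 6.029 -0.779  2.745  0.189  0.419] face [559.  193.  219.2]
('scene',) [ 4.029 -0.309 -2.73   0.211  0.294] face [552.5 193.  211. ]
('wrist',) [ 8.983  1.785 -1.65   0.211  0.401] face [561.3 195.9 214.4]
('side', 'scene') [6.502 0.528 3.013 0.212 0.374] face [557.9 194.5 218.4]
('side', 'scene', 'wrist') [6.91  1.121 2.278 0.212 0.399] face [559.1 195.3 218.2]
[[-0.5, -0.0], [-1.4, -0.5], [-0.2, 0.7], [0.3, -0.7], [0.3, 1.1], [-1.1, -2.1], [-0.8, 0.1], [-3.8, 2.7], [1.9, 2.3], [-1.0, -0.0], [0.4, -0.1], [-0.7, 0.0], [0.7, -0.0], [-1.4, -0.2], [0.8, -0.3]]
module_face [([344.0, 275.8], 0.75), ([342.1, 287.4], 0.66)] [([282.8, 189.7], 0.67)]
[556.02494236 196.87009589 220.82799846] 0.3758505041965296
lens [([314.8, 312.0], 0.7)] [([305.2, 152.2], 0.67), ([243.4, 284.6], 0.61)]
[660.15038132 219.96889209 265.85166587] 2.572701555577715
focus [] []
face proj [[342.25226654 277.05126725]] [[284.32191976 190.26157712]]
```

```bash
python3 - <<'E'
from h import *
t=np.deg2rad(25); 
def ring(L,yaw,r,back=0):
    u=np.array([np.cos(yaw),np.sin(yaw),0]); ex=np.cos(t)*u+np.array([0,0,np.sin(t)]); ey=np.array([-np.sin(yaw),np.cos(yaw),0]); ez=np.cross(ex,ey)
    a=np.linspace(0,2*np.pi,60); return L+back*ex+r*(np.cos(a)[:,None]*ey+np.sin(a)[:,None]*ez)
for tag,L in (('A',(666.7,220.4,265.4)),('B',(661,219.5,264))):
  tiles=[]
  for cam,(x0,y0,w,h) in (('scene',(270,290,70,70)),('side',(285,115,60,60))):
    im=cv2.imread(f'pics/a_{cam}.png')[y0:y0+h,x0:x0+w]; s=400/w; b=cv2.resize(im,(400,400),interpolation=cv2.INTER_CUBIC); c=b.copy()
    for r,col in ((20,(0,0,255)),(34,(255,0,255))):
        q=(proj(cam,ring(np.array(L),.21,r))-[x0,y0]+.5)*s
        cv2.polylines(c,[np.int32(q)],True,col,1,cv2.LINE_AA)
    tiles.append(c)
  cv2.imwrite(f'pics/ring{tag}.png',np.hstack(tiles))
E
```

```text
(no output)
```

View pics/ringA.png

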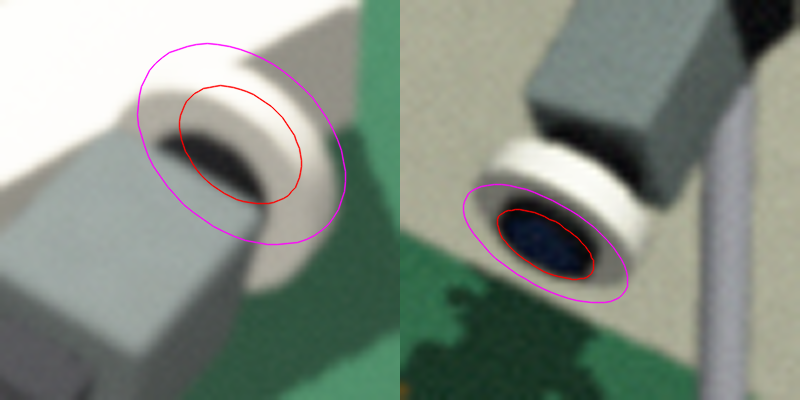

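View pics/ringB.png

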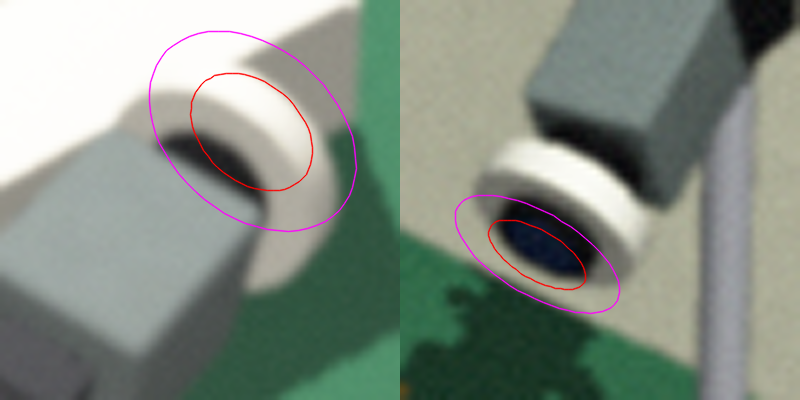

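```bash
python3 - <<'E'
from h import *
t=np.deg2rad(25)
def ring(L,yaw,r,back=0):
    u=np.array([np.cos(yaw),np.sin(yaw),0]); ex=np.cos(t)*u+np.array([0,0,np.sin(t)]); ey=np.array([-np.sin(yaw),np.cos(yaw),0]); ez=np.cross(ex,ey)
    a=np.linspace(0,2*np.pi,60); return L+back*ex+r*(np.cos(a)[:,None]*ey+np.sin(a)[:,None]*ez)
L=np.array((666.7,220.4,265.4)); tiles=[]
for cam,(x0,y0,w,h) in (('scene',(270,290,70,70)),('side',(285,115,60,60))):
    im=cv2.imread(f'pics/a_{cam}.png')[y0:y0+h,x0:x0+w]; s=400/w; c=cv2.resize(im,(400,400),interpolation=cv2.INTER_CUBIC)
    for r,bk,col in ((20,0,(0,0,255)),(34,6,(255,0,255)),(34,20,(255,0,0))):
        q=(proj(cam,ring(L,.21,r,bk))-[x0,y0]+.5)*s
        cv2.polylines(c,[np.int32(q)],True,col,1,cv2.LINE_AA)
    tiles.append(c)
cv2.imwrite('pics/ringC.png',np.hstack(tiles))
E
```

```text
(no output)
```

View pics/ringC.png

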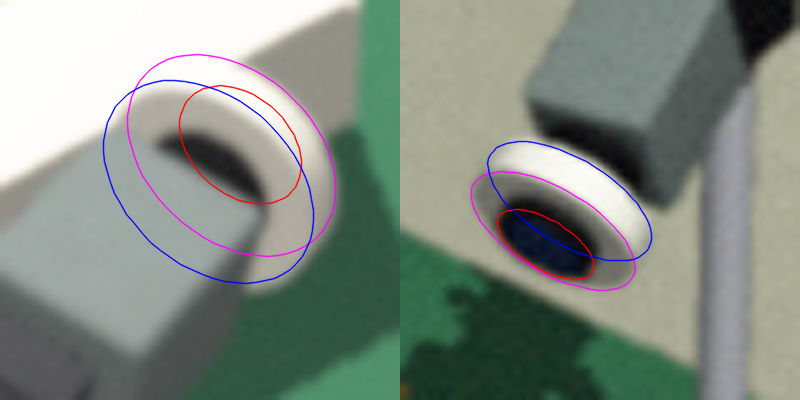

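Request:
{"method": "drive_tool", "body": {
  "commands": [
    {"dx": 0, "dy": 2, "dz": -2, "yaw": 0},
    {"dx": 0, "dy": 1, "dz": -2, "yaw": 0},
    {"dx": 0, "dy": 0, "dz": 0, "yaw": 0},
    {"dx": 0, "dy": 0, "dz": 0, "yaw": 0},
    {"dx": 0, "dy": 0, "dz": 0, "yaw": 0}
  ]
}}

```text
t: 19.73
eef_pos: [529.3, 193.4, 228.1]
tcp_rot: [3.141, -0.0, -2.929]
ft_force: [-0.3, -0.9, -2.4]
opening: 0.628
```

Request:
{"method": "drive_tool", "body": {
  "commands": [
    {"dx": 0, "dy": 0, "dz": 0, "yaw": 0},
    {"dx": 0, "dy": 0, "dz": 0, "yaw": 0},
    {"dx": 0, "dy": 0, "dz": 0, "yaw": 0},
    {"dx": 0, "dy": 0, "dz": 0, "yaw": 0},
    {"dx": 0, "dy": 0, "dz": 0, "yaw": 0}
  ]
}}

```text
t: 20.15
eef_pos: [529.3, 193.3, 228.2]
tcp_rot: [3.142, 0.0, -2.929]
ft_force: [-0.1, 0.3, -1.3]
opening: 0.629
```

```bash
python3 - <<'E'
from h import *
from scipy.optimize import brentq
im=shot('wrist','o_wrist'); a=cv2.imread('pics/n_wrist_raw.png')
s=env.state(); print(s['t'],s['eef_pos'],s['tcp_rot'],s['qvel'].round(4),s['opening'])
cv2.imwrite('pics/oz.png',np.hstack([a[300:360,229:409],im[300:360,229:409,::-1]]).repeat(2,0).repeat(2,1))
shot('scene','o_scene'); shot('side','o_side'); 
a=env.place_of('module_face','scene'); b=env.place_of('module_face','side')
if a and b:
    o,d=ray('scene',a[0]['pixel']); o2,d2=ray('side',b[0]['pixel'])
    q=np.linalg.lstsq(np.array([d,-d2]).T,o2-o,rcond=None)[0]; X,Y=o+q[0]*d,o2+q[1]*d2; print('face net',(X+Y)/2,np.linalg.norm(X-Y))
# flap angle check with edges (scene full image)
p=[497.27,-226.84,-.026]
import fit
for sgn,nm in ((1,'left'),(-1,'right')):
    for th in (1.75,2.0,2.3): 
        print(nm,th,[proj(c,fit.W(p,(x,sgn*(88-60*np.cos(th)),98+60*np.sin(th))))[0].round().tolist() for c in ('scene','side') for x in (-75,75)])
b=cv2.imread('pics/o_side.png')[255:425,330:510]; cv2.imwrite('pics/oc.png',cv2.resize(b,(540,510)))
E
```

```text
20.2 [529.32058144 193.28542789 228.1857226 ] [ 3.14150683e+00  3.81841158e-05 -2.92919012e+00] [-0.0001 -0.0006  0.      0.     -0.0001  0.003 ] 0.6277841934393698
face net [558.63874317 200.21215186 208.65046029] 1.8539322848651503
left 1.75 [[271.0, 161.0], [218.0, 202.0], [356.0, 309.0], [400.0, 269.0]]
left 2.0 [[276.0, 166.0], [223.0, 207.0], [350.0, 307.0], [394.0, 267.0]]
left 2.3 [[281.0, 172.0], [228.0, 214.0], [344.0, 306.0], [388.0, 267.0]]
right 1.75 [[211.0, 113.0], [159.0, 150.0], [443.0, 368.0], [484.0, 318.0]]
right 2.0 [[207.0, 112.0], [155.0, 148.0], [450.0, 375.0], [490.0, 324.0]]
right 2.3 [[204.0, 111.0], [152.0, 147.0], [456.0, 383.0], [496.0, 331.0]]
```

View pics/oz.png

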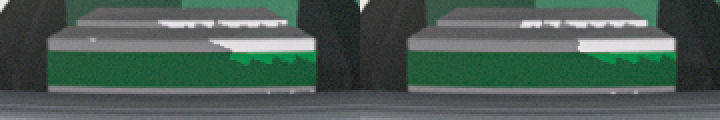

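View pics/oc.png

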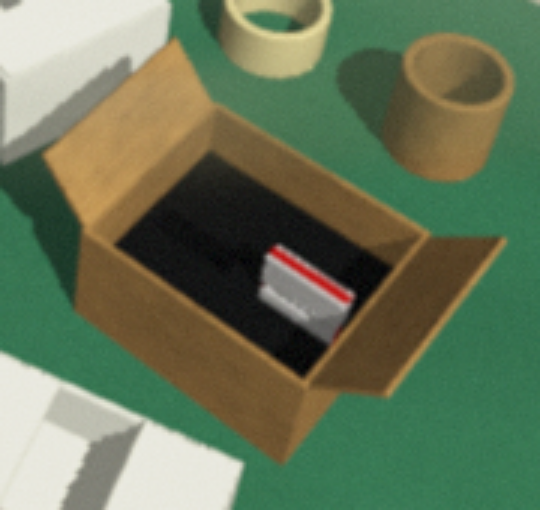

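View pics/o_scene.png

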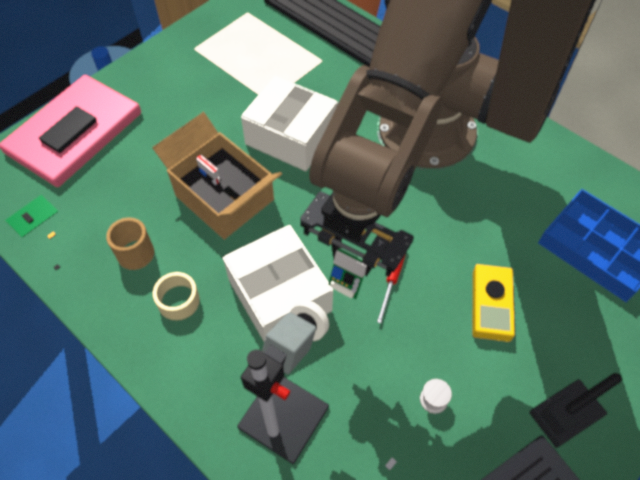

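```bash
python3 -c "
from h import *
print(env.job_done()); print(env.state()['t'])"
```

```text
the job is handed in; nothing more can be done
None
the job is handed in; nothing more can be done
```

I folded both flaps back and lifted the green module out. It is now held in front of the inspection camera, leaned back, and I handed the job in at about 20 s. No verdict was reported.

**How the lean was made:** the drive cannot tilt the tool. I set the module down on the insert inside the carton, re-gripped it by the ends of its bar, and pivoted it in the fingers against the carton's -x rim. I did that push twice.

**Last checks:**

| Check | Measured | Wanted |
|---|---|---|
| Component-side middle, from the last pose fit plus the final small move | (559, 199, 214) mm | (560, 198, 214) mm, the estimated focus point |
| Lean | about 0.40 rad | 0.436 rad |
| Yaw | 0.21 rad | 0.21 rad |
| Left flap | about 2.3 rad | over 1.75 rad |
| Right flap | about 2.4 rad | over 1.75 rad |

The arm was still and the grip opening held at 59.6 mm. The wrist picture showed no slip. In the last pictures the red module was still in its pocket and the other things on the bench were where they started. I did not measure their positions again.

**Checks that disagreed:**
- **Face height:** the network's face point at the end was (559, 200, 209) mm, about 5 mm lower than the fit.
- **Lens position:** estimates differed by about 3 to 6 mm.
- **Lean:** single-camera estimates ran from 0.29 to 0.42 rad. At the low end the angle error would be about 0.14 rad.

All of these are inside the limits of 15 mm and 0.2 rad. The module also sits 7 to 9 mm off-centre in the pads, probably because it slipped while being pivoted. I set the final position to allow for that.

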